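# Put the spice jars away in rows and shut the rack with its guard rod

### The job

Put all the glass spice jars away on the wooden rack, upright and each row in a straight line side by side with no more than a thumb's width (about 20 mm) between neighbours: the short wide jars in the front row, the tall slim ones in the back row; they are glass, so grip them gently, with no more than about 15 N. When all the jars stand there, slide the guard rod through both steel eyes across the front of the rack, from either side, until its wooden handle meets the eye, and let go. Leave the mug, timer and candle where they are.

Things in the scene. Friction and masses are not known exactly. Their poses are not given: they have to be found in the camera images.
- rack: fixed wooden spice rack, 236 mm wide (y), x from -130 (open front, to the robot) to +115 mm (back). Origin on the table; x to its back, y to its left. Board top at z = 14 mm; side cheeks with inner faces at y = +-110, tops at z = 34, x from -75; back rail with inner face at x = 107, top at z = 30. A dark line along x = 0 parts front and back row. A steel eye plate stands before each cheek
- front_row (a point): middle of the front row, on the board's top (rack x = -45 mm, y = 0, z = 14 mm); axes as the rack's, the row runs along y
- back_row (a point): middle of the back row, on the board's top (rack x = +45 mm, y = 0, z = 14 mm); axes as the rack's, the row runs along y
- eye_left (a point): centre of the hole in the rack's left eye plate (rack x = -100 mm, y = +118 mm, z = 40 mm); hole 17 mm across, its axis along the rack's y; the steel plate is 36 mm wide, 34 mm high and 6 mm thick (3 mm either side of this point); axes as the rack's
- eye_right (a point): centre of the like hole in the right eye plate (rack x = -100 mm, y = -118 mm, z = 40 mm); the two holes are in line, 236 mm apart; axes as the rack's
- guard_rod: loose guard rod, 0.10 kg: steel rod 8 mm across, round tip, sticking 256 mm out of the end of a dark wooden handle 80 mm long, 22 mm wide, 12 mm high (wider than the eyes). Origin under the middle of the handle; x runs along the rod to its tip, z up; rod axis 6 mm above the origin. It starts lying on the table, handle to the left
- rod_tip (a point): end of the steel rod, on its axis (296 mm from the origin along the rod's x); axes as the guard rod's
- rod_shoulder (a point): end face of the wooden handle where the steel rod comes out, on the rod's axis (40 mm from the origin along x); axes as the guard rod's
- mug: white mug, 82 mm across and 94 mm tall; leave alone
- timer: red and cream wind-up kitchen timer, 63 mm across and 49 mm tall; leave alone
- candle: tealight candle, 38 mm across and 17 mm tall; leave alone
- short_jar_1: small round glass spice jar, SHORT kind: 47 mm across, 69 mm tall, about 0.12 kg, brown contents, grey screw lid 46 mm across on its top 15 mm. Origin at the centre of its underside, z up the jar. Fragile: grip it round the glass with at most about 15 N a finger. Not every start has it (None when absent)
- short_jar_2: small round glass spice jar, SHORT kind: 47 mm across, 69 mm tall, about 0.12 kg, yellow contents, grey screw lid 46 mm across on its top 15 mm. Origin at the centre of its underside, z up the jar. Fragile: grip it round the glass with at most about 15 N a finger. Not every start has it (None when absent)
- short_jar_3: small round glass spice jar, SHORT kind: 47 mm across, 69 mm tall, about 0.12 kg, green contents, grey screw lid 46 mm across on its top 15 mm. Origin at the centre of its underside, z up the jar. Fragile: grip it round the glass with at most about 15 N a finger. Not every start has it (None when absent)
- tall_jar_1: small round glass spice jar, TALL slim kind: 42 mm across, 85 mm tall, about 0.12 kg, white contents, nearly full, grey screw lid 41 mm across on its top 15 mm. Origin at the centre of its underside, z up the jar. Fragile: grip it round the glass with at most about 15 N a finger. Not every start has it (None when absent)
- tall_jar_2: small round glass spice jar, TALL slim kind: 42 mm across, 85 mm tall, about 0.12 kg, dark brown contents, grey screw lid 41 mm across on its top 15 mm. Origin at the centre of its underside, z up the jar. Fragile: grip it round the glass with at most about 15 N a finger. Not every start has it (None when absent)
- tall_jar_3: small round glass spice jar, TALL slim kind: 42 mm across, 85 mm tall, about 0.12 kg, pale cream contents, one third full, grey screw lid 41 mm across on its top 15 mm. Origin at the centre of its underside, z up the jar. Fragile: grip it round the glass with at most about 15 N a finger. Not every start has it (None when absent)
- tall_jar_4: small round glass spice jar, TALL slim kind: 42 mm across, 85 mm tall, about 0.12 kg, dark brown contents (like tall_jar_2), grey screw lid 41 mm across on its top 15 mm. Origin at the centre of its underside, z up the jar. Fragile: grip it round the glass with at most about 15 N a finger. Not every start has it (None when absent)
Not all that is in view belongs to the job. What is shaped like the tall_jar_4 but pink is not meant.

How it is judged:
By the outcome, as a careful person would: the job done as asked, in the order asked, and still so for the second after the job is handed in, with the robot touching nothing.
Of short_jar_1, short_jar_2, short_jar_3 only 2 to 3 are there at a start; the rules pass over those that are not, and their reading is None.
Of tall_jar_1, tall_jar_2, tall_jar_3, tall_jar_4 only 3 to 4 are there at a start; the rules pass over those that are not, and their reading is None.
At some moment in a run one of guard_rod may be knocked a few centimetres aside while the robot is not near it.
It also fails if it takes over 210 s, if anything falls off the work surface, if the arm or the gripper's body presses on something with over 40 N, if the wrist force passes 120 N, or if a joint passes its speed limit or range.

### The arm

A 6-joint arm with a two-finger parallel gripper is mounted at the origin on a cart in front of the work surface, level with it; the furniture and walls round the work are solid. World frame = base frame: x ahead of the robot, y to its left, z up, the work surface at z = 0. Lengths are in m, angles in degrees, forces in N, time in s.
With the tool pointing down it reaches from about 0.325 to 0.9 m from the base axis. Payload 6.1 kg.
Tool frame: the origin (TCP) lies at the very end of the fingers, on their centre line; the grasp point (between the pads) lies 19 mm behind it (manip.pinch_z is the distance from the TCP to the grasp point, in m); z points along the fingers, y is the line along which they close (so a half turn about z gives the same grasp; the last joint's range is limited). The gripper opens to 87 mm and grips with 3 to 60 N. Pads are 19 mm wide; open, the fingers measure 117 mm over their backs; the gripper's body (75 mm by 190 mm) begins 51 mm behind the grasp point.
Start: joints at [66.171, 12.628, 87.462, -0, 79.91, -7.225], TCP at [0.179, 0.599, 0.223] pointing down, gripper open.
Joint ranges: [-170.65, 170.65], [-52.31, 119.04], [5.05, 147.46], [-71.25, 251.25], [11.57, 151.72], [-153.62, 153.62]. Speed limits (degrees/s): [147.25, 147.25, 172.46, 180, 180, 180].

### API

Orientations are given as a 3x3 rotation matrix whose columns are the frame's x, y, z axes.
In Python, from plant import manip, cams gives the robot as it stands.
- The arm moves only by the tool servo_tool, never from a script. Its argument "targets" is a list of rows, each a list of 4 numbers: the shift along the world's x, y, z scaled (see below), then the turn about the world's z scaled (see below). A call has 1 to 12 rows; each row shifts and turns the commanded pose from where the row before left it; what a row does not reach is not made up. The controller multiplies each number of a shift by 30 mm and each number of a turn by 0.08 rad. A row lasts 1/12 s, in which the tool goes at most 41.7 mm and 7.16 degrees, less where a joint would pass 70% of its speed; a pose out of reach is approached as far as the arm can. A call with a number of a shift or a turn outside -1 to 1 is refused whole. A call with a gripper value outside its range is refused whole. "claw" is the closure, from -1 (fully open) to 1 (shut), set as the call begins (left out, the last holds). The fingers move at their own pace and stop on an object; "force" is the grip in N (left out, the last holds). Time passes only in rows, so rows that do not move let the fingers close. It gives the time, the measured TCP pose, the force, the opening and the grip force at its end, in the units of the state.
- manip.get_obs(): the state, without advancing time (a new reading comes with each control period).
- cams.grab_frame(name): name is "side" or "top"; returns a dict with "img" (480x640x3 uint8, red, green, blue), "vfov" (degrees; the focal length in pixels is half the picture's height over the tangent of half this angle, whatever the lens; pixels are square), "cx", "cy" (the principal point, pixels), "rvec" (rotation vector, rad) and "tvec" (3), from world to camera coordinates, as OpenCV has them. Camera axes: x right, y down, z forward; pixel columns grow to the right and rows downward; lengths in m; the calibration is good to about 2 mm. A picture is of the moment at which its call begins. There is no depth.
- manip.sign_off(): hands the job in; it is judged then, once.
The state is a dict: "t": time; "qpos": joint angles; "joint_vel": joint speeds; "joint_torque": joint torques, N m; "tool_pos": TCP position; "orientation": TCP orientation; "force": force on the tool from outside, world axes, zero at the start; "wrist_torque": the same for the moment, N m; "finger_gap": finger opening in m; "grasp_force": force on a finger pad.
Only numpy, scipy, OpenCV 4.12 (cv2) and the standard library are available. Lean on these libraries where they do the work, as an engineer would, in place of code of your own. Each camera call takes 0.05 s, during which the arm holds its last target. There are 200 camera calls.

## Working session

There is one attempt and no reset: what is moved stays moved. The work goes in short steps, Python scripts to look and compute and a tool call to move; the robot and the scene stay as the last step left them, time stands still between calls to the robot, and variables do not carry over. Pictures are saved under pics/ and viewed, at most 14 in all, crops included, and the job is handed in when it is done.

Besides the shell and the picture viewer there is one more tool, called after ">>>" as name(argument=value, ...), one argument or row to a line, values as JSON. servo_tool: Moves the arm, as the interface text tells. Shifts and turns lie within -1 to 1; 1 stands for 30 mm of shift or 0.08 rad of turn. Its arguments: {"type":"object","properties":{"targets":{"type":"array"},"claw":{"type":"number"},"force":{"type":"number"}},"required":["targets"]}

```bash
ls; mkdir -p pics; cat > h.py <<'E'
import numpy as np, cv2
from plant import manip, cams
def grab(n,save=None):
    f=cams.grab_frame(n)
    if save: cv2.imwrite(f'pics/{save}.png',f['img'][:,:,::-1])
    return f
def K(f):
    F=240/np.tan(np.radians(f['vfov'])/2); return np.array([[F,0,f['cx']],[0,F,f['cy']],[0,0,1.]])
def ray(f,uv):
    R=cv2.Rodrigues(np.array(f['rvec'],float))[0]; t=np.array(f['tvec'],float).ravel()
    d=R.T@np.linalg.inv(K(f))@np.array([uv[0],uv[1],1.]); return -R.T@t,d
def onz(f,uv,z):
    o,d=ray(f,uv); return o+d*(z-o[2])/d[2]
def proj(f,p):
    return cv2.projectPoints(np.array(p,float).reshape(-1,1,3),np.array(f['rvec'],float),np.array(f['tvec'],float),K(f),None)[0].reshape(-1,2)
E
python3 - <<'E'
from h import *
for n in('top','side'):
    f=grab(n,n+'0'); print(n,f['vfov'],f['cx'],f['cy'],[k for k in f],ray(f,(320,240)))
s=manip.get_obs();print(s)
E
```

```text
pics
top 57.5067629102867 317.36979570847103 237.64749507825846 ['img', 'vfov', 'cx', 'cy', 'rvec', 'tvec'] (array([0.39581128, 0.04263578, 1.0500008 ]), array([ 0.19153635, -0.01993586, -0.98131619]))
side 55.24897743859485 321.20586627642774 243.69911066295222 ['img', 'vfov', 'cx', 'cy', 'rvec', 'tvec'] (array([0.27249468, 0.70948286, 0.70666031]), array([ 0.32768126, -0.69231123, -0.64296355]))
{'t': 0.1, 'qpos': array([ 6.61687212e+01,  1.26721743e+01,  8.75180778e+01, -1.69990436e-03,
        7.99108093e+01, -7.22475020e+00]), 'joint_vel': array([ 0.00758223, -0.08252086, -0.15224489, -0.00768949,  0.0884797 ,
       -0.00596546]), 'joint_torque': array([ 1.41311597e-03, -4.95941699e+01, -3.88522089e+01,  7.03810318e-02,
        5.13714377e-02, -5.69826818e-05]), 'tool_pos': array([0.17840797, 0.59841583, 0.22154142]), 'orientation': array([[-9.58291442e-01,  2.85791955e-01, -6.85956259e-04],
       [ 2.85792713e-01,  9.58290083e-01, -1.62526866e-03],
       [ 1.92856373e-04, -1.75352235e-03, -9.99998444e-01]]), 'force': array([ 0.04483765, -0.59081392, -0.42400312]), 'wrist_torque': array([-0.02711564,  0.00555923,  0.00955405]), 'grasp_force': 0.0, 'finger_gap': 0.08722226092776367}
```

View pics/top0.png

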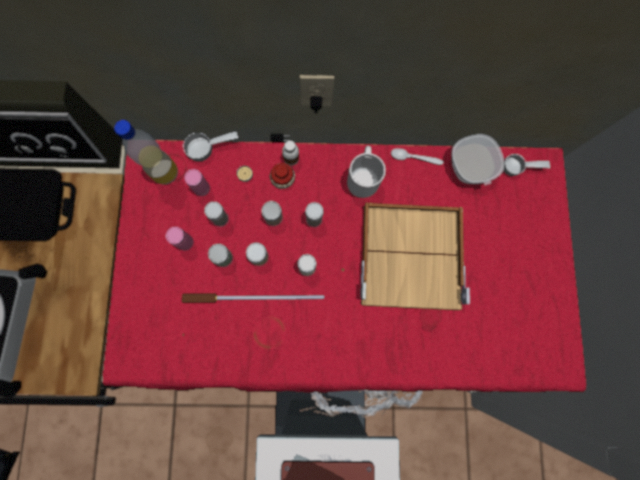

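View pics/side0.png

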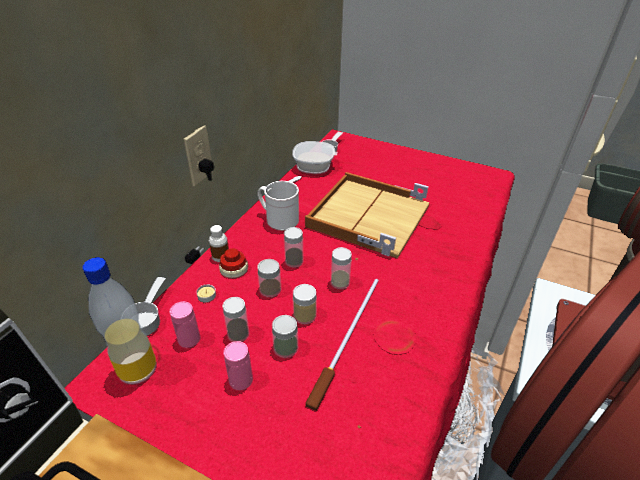

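```bash
python3 - <<'E'
from h import *
f=grab('top'); g=grab('side')
im=f['img']; 
crop=g['img'][215:400,150:400]; cv2.imwrite('pics/c1.png',cv2.resize(crop,None,fx=3.2,fy=3.2,interpolation=cv2.INTER_CUBIC)[:,:,::-1])
crop=im[190:320,340:490]; cv2.imwrite('pics/c2.png',cv2.resize(crop,None,fx=4.6,fy=4.6,interpolation=cv2.INTER_CUBIC)[:,:,::-1])
hsv=cv2.cvtColor(im,cv2.COLOR_RGB2HSV)
m=((hsv[...,1]<70)&(hsv[...,2]>90)).astype(np.uint8)
m[:190]=0;m[320:]=0;m[:,:150]=0;m[:,340:]=0
n,l,st,c=cv2.connectedComponentsWithStats(m)
for i in range(1,n):
    if st[i,4]>60:
        print(st[i],c[i].round(1),'z69',onz(f,c[i],.069).round(3),'z85',onz(f,c[i],.085).round(3), 'side px', proj(g,onz(f,c[i],.069)).round(),proj(g,onz(f,c[i],.085)).round())
E
```

```text
[262 201  19  19 292] [270.9 210.4] z69 [0.655 0.137 0.069] z85 [0.651 0.136 0.085] side px [[270. 264.]] [[272. 258.]]
[205 202  18  17 251] [213.3 210.1] z69 [0.654 0.27  0.069] z85 [0.65  0.266 0.085] side px [[233. 308.]] [[236. 302.]]
[305 203  18  17 248] [313.9 211. ] z69 [0.655 0.038 0.069] z85 [0.651 0.038 0.085] side px [[293. 236.]] [[295. 231.]]
[246 243  21  20 323] [255.7 252.4] z69 [0.556 0.168 0.069] z85 [0.554 0.166 0.085] side px [[306. 290.]] [[308. 284.]]
[209 244  19  20 308] [217.9 253.4] z69 [0.553 0.253 0.069] z85 [0.55  0.25  0.085] side px [[286. 321.]] [[288. 315.]]
[298 255  18  19 274] [306.6 263.6] z69 [0.532 0.052 0.069] z85 [0.53  0.052 0.085] side px [[342. 257.]] [[343. 252.]]
[217 295 107   5 337] [267.8 297.1] z69 [0.456 0.137 0.069] z85 [0.455 0.136 0.085] side px [[361. 296.]] [[362. 290.]]
```

View pics/c1.png

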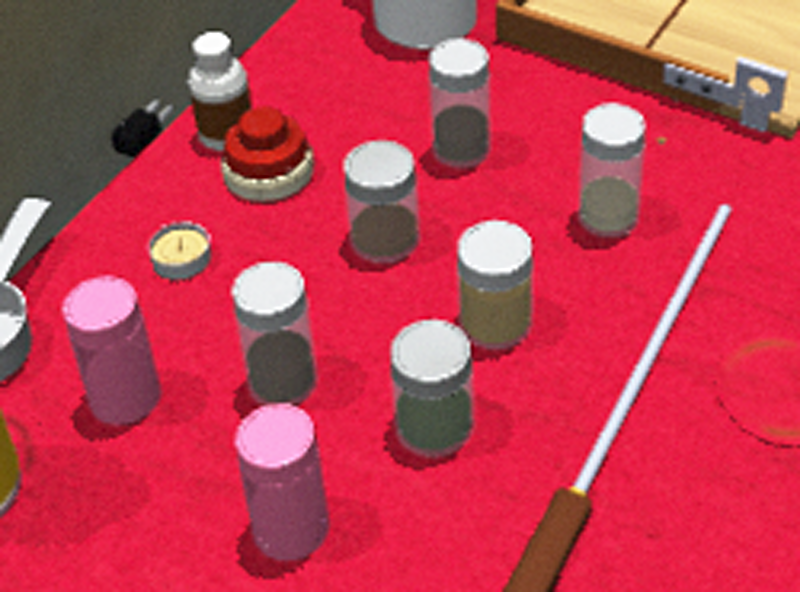

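View pics/c2.png

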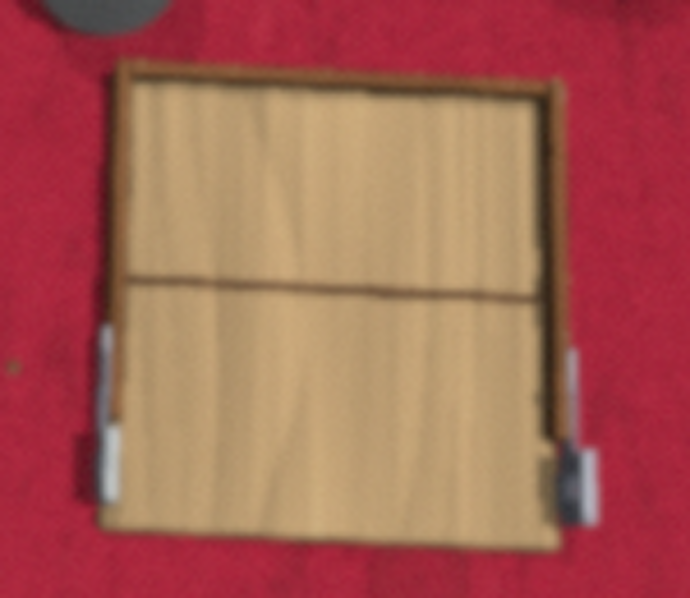

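```bash
cat >> h.py <<'E'
RO=None
E
python3 - <<'E'
from h import *
f=grab('top'); 
c=lambda u,v:(340+(u+.5)/4.6-.5,190+(v+.5)/4.6-.5)
pts=[(c(102,530),(-.130,.118,.014)),(c(560,548),(-.130,-.118,.014)),(c(541,298),(0,-.110,.014)),(c(129,281),(0,.110,.034)),
 (c(538,300),(0,-.110,.014)),(c(118,65),(.115,.118,.030)),(c(563,83),(.115,-.118,.030))]
P=np.array([onz(f,p,q[2]) for p,q in pts]);Q=np.array([q for _,q in pts])
for p,q in zip(P,Q):print(p.round(4),q)
a=Q[:,:2]-Q[:,:2].mean(0);b=P[:,:2]-P[:,:2].mean(0)
th=np.arctan2((a[:,0]*b[:,1]-a[:,1]*b[:,0]).sum(),(a*b).sum())
R=np.array([[np.cos(th),-np.sin(th)],[np.sin(th),np.cos(th)]]);t=P[:,:2].mean(0)-R@Q[:,:2].mean(0)
print('yaw',np.degrees(th),'t',t); print(((R@Q[:,:2].T).T+t-P[:,:2])*1000)
for n,q in dict(B1=(.045,.052),B2=(.045,0),B3=(.045,-.052),F1=(-.045,.057),F2=(-.045,0),F3=(-.045,-.057),EL=(-.1,.118),ER=(-.1,-.118)).items(): print(n,(R@np.array(q)+t).round(4))
g=grab('side');
for n,q in dict(EL=(-.1,.118,.04),ER=(-.1,-.118,.04),BR=(.115,.118,.03)).items(): print(n,proj(g,list(R@np.array(q[:2])+t)+[q[2]]))
# side holes
cr=g['img'][175:260,360:450]; cv2.imwrite('pics/c3.png',cv2.resize(cr,None,fx=6.5,fy=6.5,interpolation=cv2.INTER_CUBIC)[:,:,::-1])
for nm,p,z in [('timer',(283,175),.03),('candle',(245,174),.017),('bottle',(290,148),.09),('mug',(366,175),.05)]: print(nm,onz(f,p,z).round(3))
E
```

```text
[ 0.4446 -0.0783  0.014 ] [-0.13   0.118  0.014]
[ 0.4387 -0.3129  0.014 ] [-0.13  -0.118  0.014]
[ 0.568  -0.3096  0.014 ] [ 0.    -0.11   0.014]
[ 0.5702 -0.0908  0.034 ] [0.    0.11  0.034]
[ 0.5669 -0.308   0.014 ] [ 0.    -0.11   0.014]
[ 0.6861 -0.0866  0.03  ] [0.115 0.118 0.03 ]
[ 0.6804 -0.3216  0.03  ] [ 0.115 -0.118  0.03 ]
yaw -1.5179408825478264 t [ 0.56968269 -0.19982159]
[[-1.7040843  -0.08507922]
 [-2.0490806  -1.43157265]
 [-1.25268527 -0.14051867]
 [ 2.37594407  0.91111625]
 [-0.16653891 -1.77421904]
 [ 1.67589353  1.71002585]
 [ 1.12055147  0.81024748]]
B1 [ 0.616 -0.149]
B2 [ 0.6147 -0.201 ]
B3 [ 0.6133 -0.253 ]
F1 [ 0.5262 -0.1416]
F2 [ 0.5247 -0.1986]
F3 [ 0.5232 -0.2556]
EL [ 0.4728 -0.0792]
ER [ 0.4666 -0.3151]
EL [[388.90269948 239.88869681]]
ER [[421.23853422 188.89300539]]
BR [[305.86160816 216.18409863]]
timer [0.755 0.114 0.03 ]
candle [0.761 0.209 0.017]
bottle [0.801 0.096 0.09 ]
mug [ 0.752 -0.086  0.05 ]
```

View pics/c3.png

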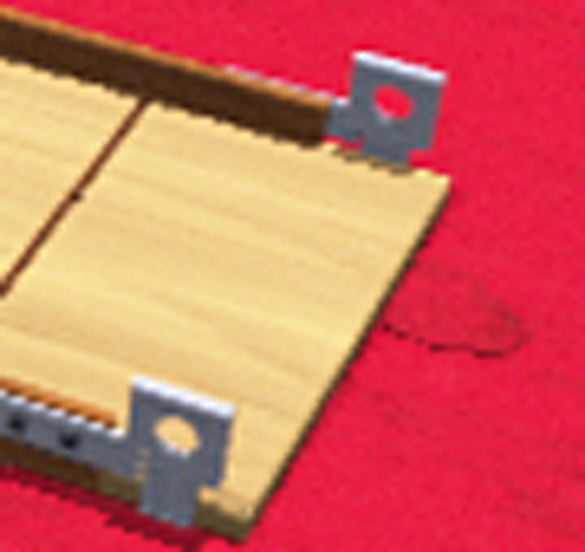

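Candidates: white-lidded jars in the top view at (215,212), (314,214) and (307,264) are tall. Those at (271,212), (256,253) and (219,254) are short: brown, yellow and green. The pink look-alikes at (195,180) and (177,237) and the bottle at (290,150) are excluded. The close crop confirms this choice, so I start with the tall pale jar at (307,264).

>>> servo_tool(
  targets=[
    [0.588,-0.91,0,-0.817],
    [0.588,-0.91,0,-0.817],
    [0.588,-0.91,0,-0.817],
    [0.588,-0.91,0,-0.817],
    [0.588,-0.91,0,-0.817],
    [0.588,-0.91,0,-0.817],
    [0.588,-0.91,0,-0.817],
    [0.588,-0.91,0,-0.817],
    [0.588,-0.91,0,-0.817],
    [0.588,-0.91,0,-0.817],
  ],
  claw=-0.6,
  force=10,
)

```text
t: 1.13
tool_pos: [0.3556, 0.3246, 0.2227]
orientation: [[-0.585, 0.811, 0.0], [0.811, 0.585, 0.0], [-0.0, 0.001, -1.0]]
force: [0.2, 0.9, 0.4]
finger_gap: 0.0697
grasp_force: 0.0
```

>>> servo_tool(
  targets=[
    [0.588,-0.91,0,-0.817],
    [0.588,-0.91,0,-0.817],
    [0.588,-0.91,0,-0.817],
    [0.588,-0.91,0,-0.817],
    [0.588,-0.91,0,-0.817],
    [0.588,-0.91,0,-0.817],
    [0.588,-0.91,0,-0.817],
    [0.588,-0.91,0,-0.817],
    [0.588,-0.91,0,-0.817],
    [0.588,-0.91,0,-0.817],
    [0,0,0,0],
    [0,0,0,0],
  ],
)

```text
t: 2.13
tool_pos: [0.5318, 0.0516, 0.2223]
orientation: [[0.029, 1.0, -0.001], [1.0, -0.029, 0.0], [0.0, -0.001, -1.0]]
force: [-0.5, -0.2, -0.9]
finger_gap: 0.0698
grasp_force: 0.0
```

>>> servo_tool(
  targets=[
    [0,0,-0.9,0],
    [0,0,-0.9,0],
    [0,0,-0.9,0],
    [0,0,-0.9,0],
    [0,0,-0.9,0],
    [0,0,-0.9,0],
    [0,0,-0.8,0],
    [0,0,0,0],
  ],
)

```text
t: 2.8
tool_pos: [0.5263, 0.0545, 0.0315]
orientation: [[0.024, 1.0, -0.01], [1.0, -0.024, 0.001], [0.001, -0.01, -1.0]]
force: [-2.3, -0.1, -0.5]
finger_gap: 0.0694
grasp_force: 0.0
```

>>> servo_tool(
  targets=[
    [0,0,0,0],
    [0,0,0,0],
    [0,0,0,0],
    [0,0,0,0],
    [0,0,0,0],
    [0,0,0,0],
  ],
  claw=1,
  force=10,
)

```text
t: 3.3
tool_pos: [0.5325, 0.0529, 0.0379]
orientation: [[0.026, 1.0, 0.003], [1.0, -0.026, -0.0], [0.0, 0.003, -1.0]]
force: [0.1, 1.9, 5.1]
finger_gap: 0.0421
grasp_force: 10.0
```

>>> servo_tool(
  targets=[
    [0,0,0.2,0],
    [0,0,0.5,0],
    [0,0,0.9,0],
    [0,0,0.9,0],
    [0,0,0.9,0],
    [0,0,0,0],
  ],
)

```text
t: 3.8
tool_pos: [0.5352, 0.0527, 0.1451]
orientation: [[0.026, 1.0, 0.01], [1.0, -0.026, -0.0], [-0.0, 0.01, -1.0]]
force: [2.0, -0.0, -0.4]
finger_gap: 0.042
grasp_force: 10.0
```

>>> servo_tool(
  targets=[
    [0.1,-0.5,0,0],
    [0.25,-0.9,0,0],
    [0.25,-0.9,0,0],
    [0.25,-0.9,0,0],
    [0.25,-0.9,0,0],
    [0.25,-0.9,0,0],
    [0.25,-0.9,0,0],
    [0.25,-0.9,0,0],
    [0.25,-0.9,0,0],
    [0.25,-0.9,0,0],
    [0.25,-0.9,0,0],
    [0.25,-0.67,0,0],
  ],
)

```text
t: 4.8
tool_pos: [0.6165, -0.2544, 0.1379]
orientation: [[0.027, 1.0, -0.001], [1.0, -0.027, -0.0], [-0.0, -0.001, -1.0]]
force: [0.3, -0.4, -1.0]
finger_gap: 0.0417
grasp_force: 10.0
```

>>> servo_tool(
  targets=[
    [0,0,0,0],
    [0,0,0,0],
    [0,0,0,0],
    [0,0,0,0],
  ],
)

```text
t: 5.13
tool_pos: [0.6164, -0.2509, 0.1381]
orientation: [[0.025, 1.0, -0.001], [1.0, -0.025, 0.001], [0.001, -0.001, -1.0]]
force: [0.6, 0.2, -1.3]
finger_gap: 0.0419
grasp_force: 10.0
```

>>> servo_tool(
  targets=[
    [-0.1,0,-0.5,0],
    [0,0,-0.7,0],
    [0,0,-0.7,0],
    [0,0,-0.5,0],
    [0,0,-0.2,0],
    [0,0,-0.1,0],
    [0,0,-0.1,0],
    [0,0,0,0],
    [0,0,0,0],
    [0,0,0,0],
  ],
)

```text
t: 5.97
tool_pos: [0.6147, -0.2526, 0.0558]
orientation: [[0.026, 1.0, 0.002], [1.0, -0.026, -0.001], [-0.001, 0.002, -1.0]]
force: [0.4, -0.0, -1.3]
finger_gap: 0.0419
grasp_force: 10.0
```

>>> servo_tool(
  targets=[
    [0,0,-0.06,0],
    [0,0,-0.06,0],
    [0,0,0,0],
    [0,0,0,0],
  ],
)

```text
t: 6.3
tool_pos: [0.6147, -0.2525, 0.0518]
orientation: [[0.026, 1.0, 0.002], [1.0, -0.026, -0.001], [-0.001, 0.002, -1.0]]
force: [1.6, 0.5, 3.4]
finger_gap: 0.0421
grasp_force: 10.0
```

>>> servo_tool(
  targets=[
    [0,0,0,0],
    [0,0,0,0],
    [0,0,0,0],
    [0,0,0.5,0],
    [0,0,0.9,0],
    [0,0,0.9,0],
    [0,0,0.9,0],
    [0,0,0.3,0],
  ],
  claw=-0.6,
)

```text
t: 6.97
tool_pos: [0.6162, -0.2534, 0.1623]
orientation: [[0.026, 1.0, 0.007], [1.0, -0.026, -0.004], [-0.004, 0.007, -1.0]]
force: [0.9, -0.7, 0.9]
finger_gap: 0.0692
grasp_force: 0.0
```

>>> servo_tool(
  targets=[
    [0.1,0.5,0,0],
    [0.13,0.93,0,0],
    [0.13,0.93,0,0],
    [0.13,0.93,0,0],
    [0.13,0.93,0,0],
    [0.13,0.93,0,0],
    [0.13,0.93,0,0],
    [0.13,0.93,0,0],
    [0.13,0.93,0,0],
    [0.13,0.93,0,0],
    [0,0.8,0,0],
    [0,0,0,0],
  ],
)

```text
t: 7.97
tool_pos: [0.6504, 0.0438, 0.154]
orientation: [[0.022, 1.0, -0.003], [1.0, -0.022, 0.002], [0.002, -0.003, -1.0]]
force: [-0.5, 0.3, -0.5]
finger_gap: 0.0701
grasp_force: 0.0
```

>>> servo_tool(
  targets=[
    [0,0,0,0],
    [0,0,0,0],
    [0,0,0,0],
  ],
)

```text
t: 8.22
tool_pos: [0.6515, 0.0372, 0.1552]
orientation: [[0.027, 1.0, -0.001], [1.0, -0.027, -0.0], [-0.0, -0.001, -1.0]]
force: [-0.1, 0.1, 0.5]
finger_gap: 0.0696
grasp_force: 0.0
```

```bash
python3 - <<'E'
from h import *
g=grab('side','s1');f=grab('top','t1')
cv2.imwrite('pics/st1.png',np.hstack([g['img'][150:420,200:480],f['img'][120:390,180:480]])[:,:,::-1])
E
```

```text
(no output)
```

View pics/st1.png

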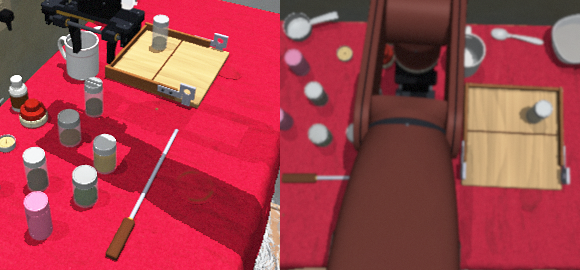

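The first jar stands upright in the back row, at side crop (160,30). The next tall jar lies right below the gripper.

>>> servo_tool(
  targets=[
    [0,0,-0.5,0],
    [0,0,-0.9,0],
    [0,0,-0.9,0],
    [0,0,-0.9,0],
    [0,0,-0.6,0],
    [0,0,-0.2,0],
    [0,0,0,0],
    [0,0,0,0],
    [0,0,0,0],
  ],
)

```text
t: 9.07
tool_pos: [0.6536, 0.0375, 0.038]
orientation: [[0.027, 1.0, 0.003], [1.0, -0.027, -0.0], [-0.0, 0.003, -1.0]]
force: [-0.6, 0.7, 1.1]
finger_gap: 0.0698
grasp_force: 0.0
```

>>> servo_tool(
  targets=[
    [0,0,0,0],
    [0,0,0,0],
    [0,0,0,0],
    [0,0,0,0],
    [0,0,0,0],
    [0,0,0,0],
  ],
  claw=1,
)

```text
t: 9.57
tool_pos: [0.6525, 0.0379, 0.0364]
orientation: [[0.026, 1.0, 0.001], [1.0, -0.026, -0.0], [-0.0, 0.001, -1.0]]
force: [0.8, 0.5, 0.6]
finger_gap: 0.0412
grasp_force: 10.0
```

>>> servo_tool(
  targets=[
    [0,0,0.2,0],
    [0,0,0.5,0],
    [0,0,0.9,0],
    [0,0,0.9,0],
    [0,0,0.9,0],
    [0,0,0,0],
    [0,0,0,0],
    [0,0,0,0],
  ],
)

```text
t: 10.23
tool_pos: [0.6516, 0.038, 0.1379]
orientation: [[0.026, 1.0, -0.0], [1.0, -0.026, -0.0], [-0.0, -0.0, -1.0]]
force: [-0.7, 0.3, -2.1]
finger_gap: 0.0416
grasp_force: 10.0
```

>>> servo_tool(
  targets=[
    [-0.09,-0.45,0,0],
    [-0.14,-0.95,0,0],
    [-0.14,-0.95,0,0],
    [-0.14,-0.95,0,0],
    [-0.14,-0.95,0,0],
    [-0.14,-0.95,0,0],
    [-0.14,-0.95,0,0],
    [-0.14,-0.95,0,0],
    [-0.12,-0.85,0,0],
    [0,0,0,0],
    [0,0,0,0],
    [0,0,0,0],
  ],
)

```text
t: 11.23
tool_pos: [0.6151, -0.2004, 0.1364]
orientation: [[0.027, 1.0, -0.003], [1.0, -0.027, 0.002], [0.001, -0.003, -1.0]]
force: [0.3, 0.0, -1.5]
finger_gap: 0.0418
grasp_force: 10.0
```

>>> servo_tool(
  targets=[
    [0,0,-0.5,0],
    [0,0,-0.8,0],
    [0,0,-0.7,0],
    [0,0,-0.4,0],
    [0,0,-0.2,0],
    [0,0,-0.1,0],
    [0,0,0,0],
    [0,0,0,0],
    [0,0,0,0],
  ],
)

```text
t: 11.98
tool_pos: [0.6174, -0.2009, 0.0585]
orientation: [[0.026, 1.0, 0.002], [1.0, -0.026, -0.001], [-0.001, 0.002, -1.0]]
force: [0.1, -0.7, -1.6]
finger_gap: 0.0417
grasp_force: 10.0
```

>>> servo_tool(
  targets=[
    [0,0,-0.1,0],
    [-0.03,0,-0.08,0],
    [0,0,-0.04,0],
    [0,0,0,0],
    [0,0,0,0],
    [0,0,0,0],
  ],
)

```text
t: 12.48
tool_pos: [0.6154, -0.2006, 0.0503]
orientation: [[0.026, 1.0, -0.0], [1.0, -0.026, 0.0], [0.0, -0.0, -1.0]]
force: [0.5, -0.4, -1.3]
finger_gap: 0.0415
grasp_force: 10.0
```

>>> servo_tool(
  targets=[
    [0,0,-0.05,0],
    [0,0,0,0],
    [0,0,0,0],
  ],
)

```text
t: 12.73
tool_pos: [0.6154, -0.2007, 0.0502]
orientation: [[0.026, 1.0, -0.0], [1.0, -0.026, -0.0], [-0.0, -0.0, -1.0]]
force: [-4.0, 1.8, 7.0]
finger_gap: 0.0418
grasp_force: 10.0
```

>>> servo_tool(
  targets=[
    [0,0,0,0],
    [0,0,0,0],
    [0,0,0,0],
    [0,0,0.5,0],
    [0,0,0.9,0],
    [0,0,0.9,0],
    [0,0,0.9,0],
    [0,0,0.5,0],
  ],
  claw=-0.6,
)

```text
t: 13.4
tool_pos: [0.6171, -0.2013, 0.1649]
orientation: [[0.026, 1.0, 0.005], [1.0, -0.026, -0.002], [-0.002, 0.005, -1.0]]
force: [0.4, -0.7, 0.3]
finger_gap: 0.0694
grasp_force: 0.0
```

>>> servo_tool(
  targets=[
    [0.08,0.5,0,0],
    [0.1,0.98,0,0],
    [0.1,0.98,0,0],
    [0.1,0.98,0,0],
    [0.1,0.98,0,0],
    [0.1,0.98,0,0],
    [0.1,0.98,0,0],
    [0.1,0.98,0,0],
    [0.1,0.98,0,0],
    [0.1,0.98,0,0],
    [0.1,0.98,0,0],
    [0.1,0.98,0,0],
  ],
)

```text
t: 14.4
tool_pos: [0.6498, 0.1404, 0.159]
orientation: [[0.026, 1.0, -0.002], [1.0, -0.026, 0.0], [0.0, -0.002, -1.0]]
force: [0.9, 0.1, -0.0]
finger_gap: 0.0697
grasp_force: 0.0
```

>>> servo_tool(
  targets=[
    [0,0.98,0,0],
    [0,0.98,0,0],
    [0,0.98,0,0],
    [0,0.98,0,0],
    [0,0.4,0,0],
    [0,0,0,0],
    [0,0,0,0],
    [0,0,0,0],
  ],
)

```text
t: 15.07
tool_pos: [0.6506, 0.2663, 0.1593]
orientation: [[0.027, 1.0, -0.001], [1.0, -0.027, -0.001], [-0.001, -0.001, -1.0]]
force: [0.3, -0.2, -0.3]
finger_gap: 0.0692
grasp_force: 0.0
```

>>> servo_tool(
  targets=[
    [0,0.03,-0.5,0],
    [0,0,-0.9,0],
    [0,0,-0.9,0],
    [0,0,-0.9,0],
    [0,0,-0.7,0],
    [0,0,-0.2,0],
    [0,0,0,0],
    [0,0,0,0],
    [0,0,0,0],
  ],
)

```text
t: 15.82
tool_pos: [0.6524, 0.2682, 0.0389]
orientation: [[0.027, 1.0, 0.003], [1.0, -0.027, 0.001], [0.001, 0.003, -1.0]]
force: [-0.9, 0.5, 0.7]
finger_gap: 0.0698
grasp_force: 0.0
```

>>> servo_tool(
  targets=[
    [0,0,0,0],
    [0,0,0,0],
    [0,0,0,0],
    [0,0,0,0],
    [0,0,0,0],
    [0,0,0,0],
  ],
  claw=1,
)

```text
t: 16.32
tool_pos: [0.6509, 0.2684, 0.0371]
orientation: [[0.026, 1.0, 0.0], [1.0, -0.026, 0.0], [0.0, 0.0, -1.0]]
force: [0.0, -0.3, 1.7]
finger_gap: 0.0416
grasp_force: 10.0
```

>>> servo_tool(
  targets=[
    [0,0,0.2,0],
    [0,0,0.5,0],
    [0,0,0.9,0],
    [0,0,0.9,0],
    [0,0,0.9,0],
    [0,0,0,0],
    [0,0,0,0],
    [0,0,0,0],
  ],
)

```text
t: 16.98
tool_pos: [0.6505, 0.2683, 0.139]
orientation: [[0.026, 1.0, -0.0], [1.0, -0.026, -0.0], [-0.0, -0.0, -1.0]]
force: [0.4, 0.1, -1.7]
finger_gap: 0.0422
grasp_force: 10.0
```

>>> servo_tool(
  targets=[
    [-0.08,-0.5,0.2,0],
    [-0.08,-0.97,0,0],
    [-0.08,-0.97,0,0],
    [-0.08,-0.97,0,0],
    [-0.08,-0.97,0,0],
    [-0.08,-0.97,0,0],
    [-0.08,-0.97,0,0],
    [-0.08,-0.97,0,0],
    [-0.08,-0.97,0,0],
    [-0.08,-0.97,0,0],
    [-0.08,-0.97,0,0],
    [-0.08,-0.97,0,0],
  ],
)

```text
t: 17.98
tool_pos: [0.62, -0.0687, 0.1432]
orientation: [[0.026, 1.0, -0.003], [1.0, -0.026, 0.0], [0.0, -0.003, -1.0]]
force: [0.3, 0.2, -0.8]
finger_gap: 0.0415
grasp_force: 10.0
```

>>> servo_tool(
  targets=[
    [-0.08,-0.97,0,0],
    [-0.08,-0.97,0,0],
    [0,-0.78,-0.2,0],
    [0,0,0,0],
    [0,0,0,0],
    [0,0,0,0],
    [0,0,0,0],
  ],
)

```text
t: 18.57
tool_pos: [0.6167, -0.1475, 0.1382]
orientation: [[0.025, 1.0, -0.001], [1.0, -0.025, 0.001], [0.001, -0.001, -1.0]]
force: [-0.3, 0.9, -0.3]
finger_gap: 0.0417
grasp_force: 10.0
```

>>> servo_tool(
  targets=[
    [0,0,-0.5,0],
    [0,0,-0.8,0],
    [0,0,-0.7,0],
    [0,0,-0.4,0],
    [0,0,-0.2,0],
    [0,0,-0.1,0],
    [0,0,0,0],
    [0,0,0,0],
    [0,0,0,0],
  ],
)

```text
t: 19.32
tool_pos: [0.6183, -0.1487, 0.0594]
orientation: [[0.026, 1.0, 0.002], [1.0, -0.026, -0.001], [-0.001, 0.002, -1.0]]
force: [-0.5, 0.6, -0.6]
finger_gap: 0.0418
grasp_force: 10.0
```

>>> servo_tool(
  targets=[
    [0,0,-0.1,0],
    [-0.02,0,-0.08,0],
    [0,0,-0.06,0],
    [0,0,-0.04,0],
    [0,0,0,0],
    [0,0,0,0],
  ],
)

```text
t: 19.82
tool_pos: [0.6168, -0.1485, 0.0509]
orientation: [[0.026, 1.0, 0.0], [1.0, -0.026, -0.0], [-0.0, 0.0, -1.0]]
force: [-3.2, 1.9, 7.8]
finger_gap: 0.0414
grasp_force: 10.0
```

>>> servo_tool(
  targets=[
    [0,0,0,0],
    [0,0,0,0],
    [0,0,0,0],
    [0,0,0.5,0],
    [0,0,0.9,0],
    [0,0,0.9,0],
    [0,0,0.9,0],
    [0,0,0.5,0],
  ],
  claw=-0.6,
)

```text
t: 20.48
tool_pos: [0.618, -0.1488, 0.1639]
orientation: [[0.026, 1.0, 0.004], [1.0, -0.026, -0.001], [-0.001, 0.004, -1.0]]
force: [0.6, 0.1, -0.1]
finger_gap: 0.0694
grasp_force: 0.0
```

>>> servo_tool(
  targets=[
    [-0.1,0.5,0,0],
    [-0.19,0.95,0,0],
    [-0.19,0.95,0,0],
    [-0.19,0.95,0,0],
    [-0.19,0.95,0,0],
    [-0.19,0.95,0,0],
    [-0.19,0.95,0,0],
    [-0.19,0.95,0,0],
    [-0.19,0.95,0,0],
    [-0.19,0.95,0,0],
    [-0.19,0.95,0,0],
    [0,0.59,0,0],
  ],
)

```text
t: 21.48
tool_pos: [0.5538, 0.1726, 0.1585]
orientation: [[0.024, 1.0, -0.003], [1.0, -0.024, 0.001], [0.001, -0.003, -1.0]]
force: [-0.5, 0.3, 0.6]
finger_gap: 0.07
grasp_force: 0.0
```

>>> servo_tool(
  targets=[
    [0,0,0,0],
    [0,0,0,0],
    [0,0,0,0],
    [0,0,0,0],
  ],
)

```text
t: 21.82
tool_pos: [0.5563, 0.1685, 0.1597]
orientation: [[0.027, 1.0, -0.001], [1.0, -0.027, -0.0], [-0.001, -0.001, -1.0]]
force: [-0.6, -0.4, -0.4]
finger_gap: 0.0695
grasp_force: 0.0
```

>>> servo_tool(
  targets=[
    [0,0,-0.5,0],
    [0,0,-0.9,0],
    [0,0,-0.9,0],
    [0,0,-0.9,0],
    [0,0,-0.8,0],
    [0,0,-0.4,0],
    [0,0,0,0],
    [0,0,0,0],
    [0,0,0,0],
  ],
)

```text
t: 22.57
tool_pos: [0.5581, 0.1692, 0.0301]
orientation: [[0.027, 1.0, 0.003], [1.0, -0.027, 0.0], [0.0, 0.003, -1.0]]
force: [-0.2, -0.8, 1.6]
finger_gap: 0.0699
grasp_force: 0.0
```

>>> servo_tool(
  targets=[
    [0,0,0,0],
    [0,0,0,0],
    [0,0,0,0],
    [0,0,0,0],
    [0,0,0,0],
    [0,0,0,0],
  ],
  claw=1,
)

```text
t: 23.07
tool_pos: [0.5572, 0.1695, 0.0292]
orientation: [[0.026, 1.0, 0.001], [1.0, -0.026, 0.0], [0.0, 0.001, -1.0]]
force: [0.2, -0.2, 3.3]
finger_gap: 0.0468
grasp_force: 10.0
```

>>> servo_tool(
  targets=[
    [0,0,0.2,0],
    [0,0,0.5,0],
    [0,0,0.9,0],
    [0,0,0.9,0],
    [0,0,0.9,0],
    [0,0,0,0],
    [0,0,0,0],
    [0,0,0,0],
  ],
)

```text
t: 23.73
tool_pos: [0.5558, 0.1692, 0.1297]
orientation: [[0.026, 1.0, -0.001], [1.0, -0.026, -0.0], [-0.0, -0.001, -1.0]]
force: [0.6, 0.6, -2.2]
finger_gap: 0.0467
grasp_force: 10.0
```

>>> servo_tool(
  targets=[
    [-0.08,-0.5,0,0],
    [-0.08,-0.97,0,0],
    [-0.08,-0.97,0,0],
    [-0.08,-0.97,0,0],
    [-0.08,-0.97,0,0],
    [-0.08,-0.97,0,0],
    [-0.08,-0.97,0,0],
    [-0.08,-0.97,0,0],
    [-0.08,-0.97,0,0],
    [-0.08,-0.97,0,0],
    [-0.08,-0.97,0,0],
    [-0.08,-0.97,0,0],
  ],
)

```text
t: 24.73
tool_pos: [0.5259, -0.1665, 0.1281]
orientation: [[0.026, 1.0, -0.004], [1.0, -0.026, 0.002], [0.002, -0.004, -1.0]]
force: [1.1, 0.0, -1.1]
finger_gap: 0.047
grasp_force: 10.0
```

>>> servo_tool(
  targets=[
    [-0.08,-0.97,0,0],
    [-0.04,-0.97,0,0],
    [0,-0.97,0,0],
    [0,-0.1,0,0],
    [0,0,0,0],
    [0,0,0,0],
    [0,0,0,0],
    [0,0,0,0],
  ],
)

```text
t: 25.4
tool_pos: [0.524, -0.2545, 0.1298]
orientation: [[0.025, 1.0, -0.001], [1.0, -0.025, 0.001], [0.001, -0.001, -1.0]]
force: [1.3, -0.1, -0.6]
finger_gap: 0.0469
grasp_force: 10.0
```

>>> servo_tool(
  targets=[
    [0,0,-0.5,0],
    [0,0,-0.8,0],
    [0,0,-0.7,0],
    [0,0,-0.4,0],
    [0,0,-0.2,0],
    [0,0,-0.1,0],
    [0,0,0,0],
    [0,0,0,0],
    [0,0,0,0],
  ],
)

```text
t: 26.15
tool_pos: [0.5252, -0.2566, 0.0509]
orientation: [[0.026, 1.0, 0.002], [1.0, -0.026, -0.001], [-0.001, 0.002, -1.0]]
force: [-0.4, 0.3, -0.5]
finger_gap: 0.047
grasp_force: 10.0
```

>>> servo_tool(
  targets=[
    [0,0,-0.1,0],
    [0,0,-0.08,0],
    [0,0,-0.06,0],
    [0,0,-0.04,0],
    [0,0,0,0],
    [0,0,0,0],
  ],
)

```text
t: 26.65
tool_pos: [0.5244, -0.2564, 0.0427]
orientation: [[0.026, 1.0, 0.0], [1.0, -0.026, -0.001], [-0.001, 0.0, -1.0]]
force: [-4.2, 1.9, 10.1]
finger_gap: 0.047
grasp_force: 10.0
```

>>> servo_tool(
  targets=[
    [0,0,0,0],
    [0,0,0,0],
    [0,0,0,0],
    [0,0,0.5,0],
    [0,0,0.9,0],
    [0,0,0.9,0],
    [0,0,0.9,0],
    [0,0,0.5,0],
  ],
  claw=-0.6,
)

```text
t: 27.32
tool_pos: [0.5254, -0.2569, 0.1553]
orientation: [[0.026, 1.0, 0.003], [1.0, -0.026, -0.002], [-0.002, 0.003, -1.0]]
force: [0.4, -0.8, 0.4]
finger_gap: 0.0693
grasp_force: 0.0
```

>>> servo_tool(
  targets=[
    [0.05,0.5,0,0],
    [0.1,0.98,0,0],
    [0.1,0.98,0,0],
    [0.1,0.98,0,0],
    [0.1,0.98,0,0],
    [0.1,0.98,0,0],
    [0.1,0.98,0,0],
    [0.1,0.98,0,0],
    [0.1,0.98,0,0],
    [0.1,0.98,0,0],
    [0.05,0.98,0,0],
    [0,0.98,0,0],
  ],
)

```text
t: 28.32
tool_pos: [0.553, 0.0847, 0.1503]
orientation: [[0.026, 1.0, -0.002], [1.0, -0.026, 0.0], [0.0, -0.002, -1.0]]
force: [0.2, -0.4, 0.1]
finger_gap: 0.0696
grasp_force: 0.0
```

>>> servo_tool(
  targets=[
    [0,0.98,0,0],
    [0,0.98,0,0],
    [0,0.98,0,0],
    [0,0.98,0,0],
    [0,0.98,0,0],
    [0,0.85,0,0],
    [0,0,0,0],
    [0,0,0,0],
    [0,0,0,0],
    [0,0,0,0],
  ],
)

```text
t: 29.15
tool_pos: [0.5537, 0.254, 0.1512]
orientation: [[0.027, 1.0, -0.001], [1.0, -0.027, -0.001], [-0.001, -0.001, -1.0]]
force: [-0.4, 0.3, 0.0]
finger_gap: 0.0698
grasp_force: 0.0
```

>>> servo_tool(
  targets=[
    [0,0,-0.5,0],
    [0,0,-0.9,0],
    [0,0,-0.9,0],
    [0,0,-0.9,0],
    [0,0,-0.7,0],
    [0,0,-0.2,0],
    [0,0,0,0],
    [0,0,0,0],
    [0,0,0,0],
  ],
)

```text
t: 29.9
tool_pos: [0.5558, 0.2549, 0.0311]
orientation: [[0.027, 1.0, 0.003], [1.0, -0.027, 0.001], [0.001, 0.003, -1.0]]
force: [-0.1, 0.5, 0.3]
finger_gap: 0.0697
grasp_force: 0.0
```

>>> servo_tool(
  targets=[
    [0,0,0,0],
    [0,0,0,0],
    [0,0,0,0],
    [0,0,0,0],
    [0,0,0,0],
    [0,0,0,0],
  ],
  claw=1,
)

```text
t: 30.4
tool_pos: [0.5544, 0.255, 0.0295]
orientation: [[0.026, 1.0, 0.0], [1.0, -0.026, 0.0], [0.0, 0.0, -1.0]]
force: [-0.8, -0.1, 4.6]
finger_gap: 0.0468
grasp_force: 10.0
```

>>> servo_tool(
  targets=[
    [0,0,0.2,0],
    [0,0,0.5,0],
    [0,0,0.9,0],
    [0,0,0.9,0],
    [0,0,0.9,0],
    [0,0,0,0],
    [0,0,0,0],
    [0,0,0,0],
  ],
)

```text
t: 31.07
tool_pos: [0.5535, 0.2546, 0.1301]
orientation: [[0.026, 1.0, -0.001], [1.0, -0.026, -0.0], [-0.0, -0.001, -1.0]]
force: [-0.2, 0.1, -1.8]
finger_gap: 0.0468
grasp_force: 10.0
```

>>> servo_tool(
  targets=[
    [-0.05,-0.5,0,0],
    [-0.08,-0.97,0,0],
    [-0.08,-0.97,0,0],
    [-0.08,-0.97,0,0],
    [-0.08,-0.97,0,0],
    [-0.08,-0.97,0,0],
    [-0.08,-0.97,0,0],
    [-0.08,-0.97,0,0],
    [-0.08,-0.97,0,0],
    [-0.08,-0.97,0,0],
    [-0.08,-0.97,0,0],
    [-0.08,-0.97,0,0],
  ],
)

```text
t: 32.07
tool_pos: [0.5241, -0.0819, 0.129]
orientation: [[0.026, 1.0, -0.004], [1.0, -0.026, 0.001], [0.001, -0.004, -1.0]]
force: [0.5, 0.0, -1.5]
finger_gap: 0.0465
grasp_force: 10.0
```

>>> servo_tool(
  targets=[
    [0,-0.97,0,0],
    [0,-0.97,0,0],
    [0,-0.97,0,0],
    [0,-0.97,0,0],
    [0,-0.1,0,0],
    [0,0,0,0],
    [0,0,0,0],
    [0,0,0,0],
    [0,0,0,0],
  ],
)

```text
t: 32.82
tool_pos: [0.5259, -0.1984, 0.1304]
orientation: [[0.025, 1.0, -0.001], [1.0, -0.025, 0.001], [0.001, -0.001, -1.0]]
force: [0.6, 0.3, -0.8]
finger_gap: 0.0465
grasp_force: 10.0
```

>>> servo_tool(
  targets=[
    [0,0,-0.5,0],
    [0,0,-0.8,0],
    [0,0,-0.7,0],
    [0,0,-0.4,0],
    [0,0,-0.2,0],
    [0,0,-0.1,0],
    [0,0,0,0],
    [0,0,0,0],
    [0,0,0,0],
  ],
)

```text
t: 33.57
tool_pos: [0.5273, -0.2001, 0.0514]
orientation: [[0.026, 1.0, 0.002], [1.0, -0.026, -0.001], [-0.001, 0.002, -1.0]]
force: [0.4, -0.6, -1.4]
finger_gap: 0.0466
grasp_force: 10.0
```

>>> servo_tool(
  targets=[
    [0,0,-0.1,0],
    [-0.02,0,-0.08,0],
    [0,0,-0.06,0],
    [0,0,-0.04,0],
    [0,0,0,0],
    [0,0,0,0],
  ],
)

```text
t: 34.07
tool_pos: [0.5258, -0.1999, 0.0431]
orientation: [[0.026, 1.0, -0.0], [1.0, -0.026, -0.0], [-0.0, -0.0, -1.0]]
force: [-5.1, 1.3, 9.4]
finger_gap: 0.0469
grasp_force: 10.0
```

>>> servo_tool(
  targets=[
    [0,0,0,0],
    [0,0,0,0],
    [0,0,0,0],
    [0,0,0.5,0],
    [0,0,0.9,0],
    [0,0,0.9,0],
    [0,0,0.9,0],
    [0,0,0.5,0],
  ],
  claw=-0.6,
)

```text
t: 34.73
tool_pos: [0.5271, -0.2004, 0.1559]
orientation: [[0.026, 1.0, 0.004], [1.0, -0.026, -0.002], [-0.002, 0.004, -1.0]]
force: [0.3, 0.3, -0.7]
finger_gap: 0.0694
grasp_force: 0.0
```

>>> servo_tool(
  targets=[
    [0.2,0.5,0,0],
    [0.38,0.95,0,0],
    [0.38,0.95,0,0],
    [0.38,0.95,0,0],
    [0.38,0.95,0,0],
    [0.38,0.95,0,0],
    [0.38,0.95,0,0],
    [0.38,0.95,0,0],
    [0.38,0.95,0,0],
    [0.38,0.95,0,0],
    [0.38,0.95,0,0],
    [0.38,0.95,0,0],
  ],
)

```text
t: 35.73
tool_pos: [0.6574, 0.1303, 0.1522]
orientation: [[0.026, 1.0, -0.0], [1.0, -0.026, -0.0], [-0.0, -0.0, -1.0]]
force: [1.0, 0.2, -0.3]
finger_gap: 0.0696
grasp_force: 0.0
```

>>> servo_tool(
  targets=[
    [0,0.3,0,0],
    [0,0,0,0],
    [0,0,0,0],
    [0,0,0,0],
    [0,0,0,0],
  ],
)

```text
t: 36.15
tool_pos: [0.6568, 0.1362, 0.1525]
orientation: [[0.028, 1.0, -0.0], [1.0, -0.028, -0.0], [-0.0, -0.0, -1.0]]
force: [-0.2, -0.6, -0.3]
finger_gap: 0.0696
grasp_force: 0.0
```

>>> servo_tool(
  targets=[
    [0,0.03,-0.5,0],
    [0,0,-0.9,0],
    [0,0,-0.9,0],
    [0,0,-0.9,0],
    [0,0,-0.7,0],
    [0,0,-0.22,0],
    [0,0,0,0],
    [0,0,0,0],
    [0,0,0,0],
  ],
)

```text
t: 36.9
tool_pos: [0.6588, 0.1384, 0.0313]
orientation: [[0.027, 1.0, 0.003], [1.0, -0.027, 0.0], [0.0, 0.003, -1.0]]
force: [0.1, -0.6, 0.1]
finger_gap: 0.0692
grasp_force: 0.0
```

>>> servo_tool(
  targets=[
    [0,0,0,0],
    [0,0,0,0],
    [0,0,0,0],
    [0,0,0,0],
    [0,0,0,0],
    [0,0,0,0],
  ],
  claw=1,
)

```text
t: 37.4
tool_pos: [0.6574, 0.1388, 0.0296]
orientation: [[0.026, 1.0, 0.001], [1.0, -0.026, 0.0], [0.0, 0.001, -1.0]]
force: [-0.1, -0.1, 2.7]
finger_gap: 0.0469
grasp_force: 10.0
```

>>> servo_tool(
  targets=[
    [0,0,0.2,0],
    [0,0,0.5,0],
    [0,0,0.9,0],
    [0,0,0.9,0],
    [0,0,0.9,0],
    [0,0,0,0],
    [0,0,0,0],
    [0,0,0,0],
  ],
)

```text
t: 38.07
tool_pos: [0.6567, 0.1387, 0.131]
orientation: [[0.026, 1.0, -0.0], [1.0, -0.026, -0.0], [-0.0, -0.0, -1.0]]
force: [-0.9, -0.1, -1.8]
finger_gap: 0.0467
grasp_force: 10.0
```

>>> servo_tool(
  targets=[
    [-0.4,-0.5,0.3,0],
    [-0.6,-0.9,0,0],
    [-0.6,-0.9,0,0],
    [-0.6,-0.9,0,0],
    [-0.6,-0.9,0,0],
    [-0.6,-0.9,0,0],
    [-0.6,-0.9,0,0],
    [-0.32,-0.9,0,0],
    [0,-0.9,0,0],
    [0,-0.9,0,0],
    [0,-0.77,-0.3,0],
  ],
)

```text
t: 38.98
tool_pos: [0.5271, -0.1441, 0.131]
orientation: [[0.027, 1.0, 0.0], [1.0, -0.027, -0.0], [-0.0, 0.0, -1.0]]
force: [0.8, -0.3, -0.8]
finger_gap: 0.0467
grasp_force: 10.0
```

>>> servo_tool(
  targets=[
    [0,0,0,0],
    [0,0,0,0],
    [0,0,0,0],
    [0,0,0,0],
  ],
)

```text
t: 39.32
tool_pos: [0.5271, -0.1412, 0.1303]
orientation: [[0.025, 1.0, -0.001], [1.0, -0.025, 0.001], [0.001, -0.001, -1.0]]
force: [0.5, -0.3, -1.1]
finger_gap: 0.0469
grasp_force: 10.0
```

>>> servo_tool(
  targets=[
    [0,0,-0.5,0],
    [0,0,-0.8,0],
    [0,0,-0.7,0],
    [0,0,-0.4,0],
    [0,0,-0.2,0],
    [0,0,-0.1,0],
    [0,0,0,0],
    [0,0,0,0],
    [0,0,0,0],
  ],
)

```text
t: 40.07
tool_pos: [0.5286, -0.1427, 0.0514]
orientation: [[0.026, 1.0, 0.002], [1.0, -0.026, -0.001], [-0.001, 0.002, -1.0]]
force: [0.2, 0.6, -1.4]
finger_gap: 0.0466
grasp_force: 10.0
```

>>> servo_tool(
  targets=[
    [0,0,-0.1,0],
    [-0.02,0,-0.08,0],
    [0,0,-0.06,0],
    [0,0,-0.04,0],
    [0,0,0,0],
    [0,0,0,0],
  ],
)

```text
t: 40.57
tool_pos: [0.527, -0.1426, 0.043]
orientation: [[0.026, 1.0, -0.0], [1.0, -0.026, -0.0], [-0.0, -0.0, -1.0]]
force: [-5.3, 1.6, 10.5]
finger_gap: 0.0471
grasp_force: 10.0
```

>>> servo_tool(
  targets=[
    [0,0,0,0],
    [0,0,0,0],
    [0,0,0,0],
    [0,0,0.5,0],
    [0,0,0.9,0],
    [0,0,0.9,0],
    [0,0,0.9,0],
    [0,0,0.9,0],
  ],
  claw=-0.6,
)

```text
t: 41.23
tool_pos: [0.5267, -0.1423, 0.1656]
orientation: [[0.026, 1.0, -0.0], [1.0, -0.026, 0.0], [0.0, -0.0, -1.0]]
force: [-0.2, -0.7, 0.4]
finger_gap: 0.0697
grasp_force: 0.0
```

>>> servo_tool(
  targets=[
    [0,0.5,0.5,0],
    [-0.2,0.97,0,0],
    [-0.38,0.97,0,0],
    [-0.38,0.97,0,0],
    [-0.38,0.97,0,0],
    [-0.38,0.97,0,0],
    [-0.38,0.97,0,0],
    [-0.38,0.97,0,0],
    [-0.38,0.97,0,0],
    [-0.38,0.97,0,0],
    [-0.38,0.97,0,0],
    [-0.38,0.97,0,0],
  ],
)

```text
t: 42.23
tool_pos: [0.4062, 0.194, 0.1797]
orientation: [[0.026, 1.0, 0.001], [1.0, -0.026, 0.0], [0.0, 0.0, -1.0]]
force: [0.5, -0.1, -0.6]
finger_gap: 0.0694
grasp_force: 0.0
```

>>> servo_tool(
  targets=[
    [-0.38,0.97,0,0],
    [-0.38,0.97,0,0],
    [-0.38,0.97,0,0],
    [-0.38,0.97,0,0],
    [-0.38,0.97,0,0],
    [-0.38,0.97,0,0],
    [-0.38,0.97,0,0],
    [-0.38,0.97,0,0],
    [-0.38,0.97,0,0],
    [0,0,0,0],
  ],
)

```text
t: 43.07
tool_pos: [0.3021, 0.4587, 0.1796]
orientation: [[0.023, 1.0, -0.001], [1.0, -0.023, 0.002], [0.002, -0.001, -1.0]]
force: [0.9, -1.0, 0.2]
finger_gap: 0.0695
grasp_force: 0.0
```

```bash
cat > m.py <<'E'
from h import *
f=grab('top','t2');g=grab('side','s2')
def img2():
    a=f['img'][180:340,170:490]; b=g['img'][150:420,200:450]
    cv2.imwrite('pics/st2.png',np.vstack([cv2.resize(a,None,fx=1.7,fy=1.7),cv2.resize(b,(544,300))])[:,:,::-1])
def blobs(im,m,mn):
    n,l,st,c=cv2.connectedComponentsWithStats(m.astype(np.uint8))
    return [(np.argwhere(l==i)[:,::-1],c[i],st[i]) for i in range(1,n) if st[i,4]>mn]
hsv=cv2.cvtColor(f['img'],cv2.COLOR_RGB2HSV)
E
python3 - <<'E'
from m import *
img2()
H,S,V=[hsv[...,i].astype(int) for i in range(3)]
reg=np.zeros(V.shape,bool); reg[190:340,120:345]=1
for nm,m in (('gray',(S<110)&(V>80)&reg),('brown',(H>5)&(H<25)&(V<150)&reg)):
    for p,c,st in blobs(f['img'],m,40):
        vx,vy,x0,y0=cv2.fitLine(p.astype(np.float32),cv2.DIST_HUBER,0,.01,.01).ravel()
        t=(p-[x0,y0])@[vx,vy]
        e=[onz(f,(x0+vx*q,y0+vy*q),.006).round(4)[:2] for q in (t.min()-.5,t.max()+.5)]
        print(nm,st,e)
reg[:]=0;reg[190:310,362:470]=1
for p,c,st in blobs(f['img'],(S<50)&(V>110)&reg,60): print('lid',st,onz(f,c,.099).round(4),onz(f,c,.083).round(4))
E
```

```text
gray [166 228  22  20 276] [array([0.6206, 0.3885]), array([0.5762, 0.3436])]
gray [216 295 108   5 482] [array([0.458 , 0.2666]), array([0.4628, 0.0115])]
brown [183 294  34   8 260] [array([0.4549, 0.344 ]), array([0.4567, 0.2641])]
lid [388 218  19  18 251] [ 0.6149 -0.1488  0.099 ] [ 0.6186 -0.152   0.083 ]
lid [411 219  20  18 255] [ 0.6133 -0.2006  0.099 ] [ 0.6169 -0.2047  0.083 ]
lid [434 220  19  19 252] [ 0.613  -0.2526  0.099 ] [ 0.6166 -0.2575  0.083 ]
lid [385 258  20  20 318] [ 0.523  -0.1406  0.099 ] [ 0.5252 -0.1437  0.083 ]
lid [410 259  20  20 315] [ 0.522  -0.1957  0.099 ] [ 0.5241 -0.1997  0.083 ]
lid [362 261   4  39 100] [ 0.4856 -0.0718  0.099 ] [ 0.4871 -0.0738  0.083 ]
lid [435 260  20  20 320] [ 0.5206 -0.251   0.099 ] [ 0.5227 -0.2559  0.083 ]
```

View pics/st2.png

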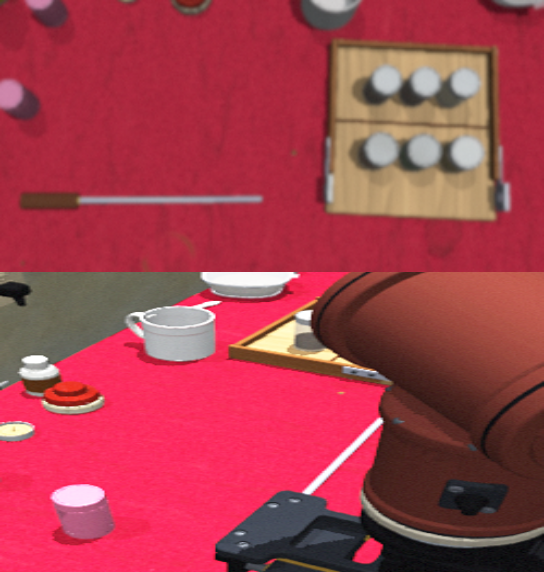

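>>> servo_tool(
  targets=[
    [0.5,-0.5,0,0.59],
    [0.8,-0.8,0,0],
    [0.8,-0.9,0,0],
    [0.8,-0.9,0,0],
    [0.8,-0.9,0,0],
    [0.8,-0.9,-0.6,0],
    [0.64,-0.66,-0.9,0],
    [0,0,-0.9,0],
    [0,0,-0.6,0],
    [0,0,0,0],
    [0,0,0,0],
    [0,0,0,0],
  ],
)

```text
t: 44.17
tool_pos: [0.4593, 0.2877, 0.091]
orientation: [[-0.021, 1.0, 0.002], [1.0, 0.021, 0.001], [0.001, 0.002, -1.0]]
force: [0.1, 1.0, -0.6]
finger_gap: 0.0696
grasp_force: 0.0
```

>>> servo_tool(
  targets=[
    [0,0,0,0],
    [0,0,0,0],
    [0,0,0,0],
  ],
)

```text
t: 44.42
tool_pos: [0.4592, 0.2885, 0.091]
orientation: [[-0.022, 1.0, 0.002], [1.0, 0.022, 0.001], [0.001, 0.002, -1.0]]
force: [-0.7, 1.4, 0.1]
finger_gap: 0.0697
grasp_force: 0.0
```

>>> servo_tool(
  targets=[
    [-0.1,0,-0.5,0],
    [0,0,-0.8,0],
    [0,0,-0.6,0],
    [0,0,-0.3,0],
    [0,0,0,0],
    [0,0,0,0],
    [0,0,0,0],
    [0,0,0,0],
  ],
)

```text
t: 45.08
tool_pos: [0.4567, 0.2884, 0.0252]
orientation: [[-0.021, 1.0, 0.002], [1.0, 0.021, 0.001], [0.001, 0.002, -1.0]]
force: [-0.1, 0.3, 0.2]
finger_gap: 0.0697
grasp_force: 0.0
```

```bash
python3 - <<'E'
from h import *
s=manip.get_obs();print(s['tool_pos'].round(4),s['force'].round(1))
g=grab('side')
q=proj(g,[[.4549,.344,.006],[.4568,.2655,.006],[.4628,.0115,.006]]);print(q)
im=g['img'].copy()
for p in q: cv2.circle(im,(int(round(p[0])),int(round(p[1]))),2,(0,255,255),1)
cv2.imwrite('pics/s3.png',cv2.resize(im[240:440,230:430],None,fx=3,fy=3,interpolation=cv2.INTER_CUBIC)[:,:,::-1])
E
```

```text
[0.4567 0.2884 0.0252] [-0.1  0.3  0.2]
[[312.18766628 404.11411092]
 [330.95201515 367.66642987]
 [377.62651559 277.15191412]]
```

View pics/s3.png

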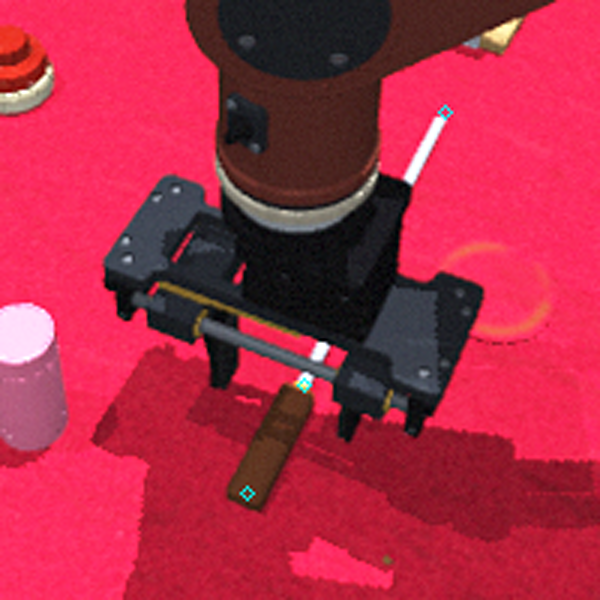

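The rod lies where measured: handle at crop (270,440), tip at crop (445,112), and the fingers straddle it. I'll lower and grip.

>>> servo_tool(
  targets=[
    [0,0,-0.3,0],
    [0,0,-0.25,0],
    [0,0,-0.1,0],
    [0,0,-0.05,0],
    [0,0,0,0],
    [0,0,0,0],
  ],
)

```text
t: 45.63
tool_pos: [0.4553, 0.2877, 0.0024]
orientation: [[-0.021, 1.0, -0.001], [1.0, 0.021, -0.0], [-0.0, -0.001, -1.0]]
force: [0.1, 0.4, 0.2]
finger_gap: 0.0691
grasp_force: 0.0
```

>>> servo_tool(
  targets=[
    [0,0,0,0],
    [0,0,0,0],
    [0,0,0,0],
    [0,0,0,0],
    [0,0,0,0],
    [0,0,0,0],
    [0,0,0,0],
    [0,0,0,0],
  ],
  claw=1,
  force=40,
)

```text
t: 46.3
tool_pos: [0.4555, 0.2878, 0.0027]
orientation: [[-0.021, 1.0, 0.0], [1.0, 0.021, 0.0], [-0.0, 0.0, -1.0]]
force: [-0.1, 0.9, 0.7]
finger_gap: 0.0244
grasp_force: 0.2
```

>>> servo_tool(
  targets=[
    [0,0,0.1,0],
    [0,0,0.3,0],
    [0,0,0.6,0],
    [0,0,0.6,0],
    [0,0,0.4,0],
    [0,0,0,-0.3],
    [0,0,0,-0.29],
    [0,0,0,0],
    [0,0,0,0],
    [0,0,0,0],
    [0,0,0,0],
  ],
)

```text
t: 47.22
tool_pos: [0.4549, 0.2876, 0.0617]
orientation: [[0.026, 1.0, -0.002], [1.0, -0.026, -0.001], [-0.001, -0.002, -1.0]]
force: [0.3, 0.3, -0.8]
finger_gap: 0.0216
grasp_force: 40.0
```

```bash
cat > rod.py <<'E'
from h import *
from scipy.optimize import least_squares
s=manip.get_obs();print(s['tool_pos'].round(4),s['force'].round(1),s['finger_gap'])
f=grab('top');g=grab('side')
im=g['img'].copy(); tp=s['tool_pos']
P=np.array([[tp[0]-.0265*d,tp[1]-d,tp[2]+.003] for d in (-.03,.025,.15,.28)])
q=proj(g,P); qt=proj(f,P); print(q.round(),qt.round())
def crop(i,uv,w,h,s,n):
    u,v=int(uv[0]-w/2),int(uv[1]-h/2); u=max(u,0);v=max(v,0)
    c=i[v:v+h,u:u+w]; print(n,'origin',u,v,'scale',s)
    return cv2.resize(c,None,fx=s,fy=s,interpolation=cv2.INTER_CUBIC)
E
python3 - <<'E'
from rod import *
a=crop(g['img'],q[2]+[10,0],130,150,3,'side');b=crop(f['img'],qt[2],130,150,3,'top')
cv2.imwrite('pics/r1.png',np.hstack([a,b])[:,:,::-1])
E
```

```text
[0.4549 0.2876 0.0617] [ 0.3  0.3 -0.8] 0.021565963487540005
[[319. 371.]
 [334. 347.]
 [363. 299.]
 [388. 258.]] [[187. 296.]
 [212. 297.]
 [268. 300.]
 [326. 302.]]
side origin 308 223 scale 3
top origin 202 224 scale 3
```

View pics/r1.png

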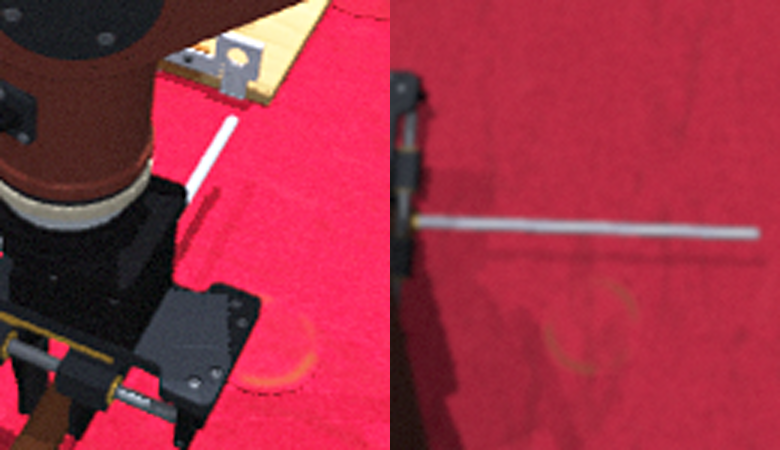

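```bash
cat >> rod.py <<'E'
def tri(ut,us,bias=(-1.3,1.8)):
    o1,d1=ray(f,ut);o2,d2=ray(g,np.array(us)-bias)
    A=np.c_[d1,-d2]; k=np.linalg.lstsq(A,o2-o1,rcond=None)[0]
    a,b=o1+k[0]*d1,o2+k[1]*d2
    print('tri',((a+b)/2).round(4),'gap mm',(np.linalg.norm(a-b)*1000).round(1)); return (a+b)/2
E
python3 - <<'E'
from rod import *
tri((324.2,302),(385.5,263.2))
# eye left check: top px of plate
for z in (.04,.05,.0617): print(z,onz(f,(324.2,302),z),onz(f,(210.3,298),z))
E
```

```text
[0.4552 0.2877 0.062 ] [ 0.4  0.4 -1.3] 0.021194479563468545
[[319. 371.]
 [334. 347.]
 [363. 299.]
 [388. 258.]] [[187. 296.]
 [212. 297.]
 [268. 299.]
 [326. 302.]]
tri [0.4477 0.0114 0.0587] gap mm 0.1
0.04 [0.44855888 0.01081173 0.04      ] [0.45402593 0.27097946 0.04      ]
0.05 [0.44803663 0.01112682 0.05      ] [0.45344955 0.26871864 0.05      ]
0.0617 [0.44742559 0.01149547 0.0617    ] [0.45277519 0.26607347 0.0617    ]
```

```bash
python3 - <<'E'
from h import *
g=grab('side');f=grab('top','t4')
def ony(u,y):
    o,d=ray(g,u); return (o+d*(y-o[1])/d[1]).round(4)
print('holeL',ony((387.2,241.8),-.0792),'holeR',ony((420.3,190.5),-.3151),'tip',ony((385.5,263.2),.0110))
# refine hole L: bright tan/board seen through hole in grey plate -> crop
a=g['img'][228:262,375:405]; b=f['img'][255:312,352:375];c=f['img'][255:312,455:478]
r=lambda i,s:cv2.resize(i,None,fx=s,fy=s,interpolation=cv2.INTER_CUBIC)
A=r(a,13);B=r(b,442/57);C=r(c,442/57);h=442
cv2.imwrite('pics/e1.png',np.hstack([A[:h],B[:h],C[:h]])[:,:,::-1]);print(A.shape,B.shape)
E
```

```text
holeL [ 0.4761 -0.0792  0.0331] holeR [ 0.4682 -0.3151  0.0345] tip [0.45   0.011  0.0523]
(442, 390, 3) (442, 178, 3)
```

View pics/e1.png

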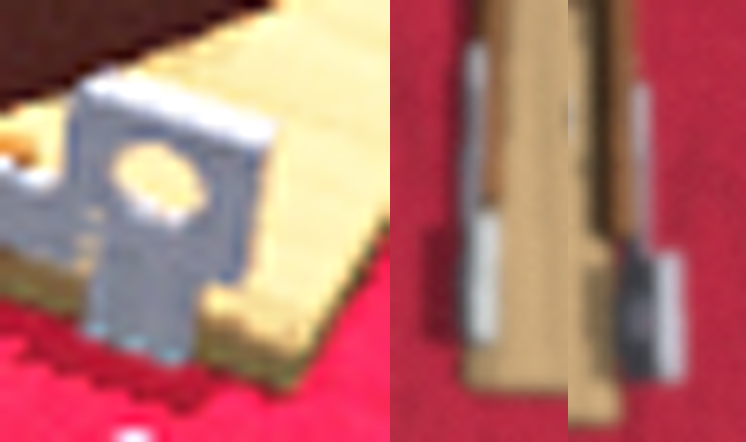

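>>> servo_tool(
  targets=[
    [0.2,-0.3,-0.1,0],
    [0.3,-0.6,-0.2,0],
    [0.3,-0.7,-0.2,0],
    [0.07,-0.6,-0.12,0],
    [0,-0.3,0,0],
    [0,0,0,0],
    [0,0,0,0],
    [0,0,0,0],
    [0,0,0,0],
    [0,0,0,0],
  ],
)

```text
t: 48.35
tool_pos: [0.4816, 0.2137, 0.0443]
orientation: [[0.025, 1.0, 0.001], [1.0, -0.025, 0.0], [0.0, 0.001, -1.0]]
force: [0.5, -0.7, -1.5]
finger_gap: 0.0216
grasp_force: 40.0
```

```bash
python3 - <<'E'
from rod import *
print('plateL top ctr',onz(f,(363.5,290.1),.057))
a=g['img'][220:275,365:415];b=f['img'][270:315,310:372]
r=lambda i,s:cv2.resize(i,None,fx=s,fy=s,interpolation=cv2.INTER_CUBIC)
A=r(a,8);B=r(b,6); B=np.vstack([B,np.zeros((440-B.shape[0],B.shape[1],3),np.uint8)])
cv2.imwrite('pics/e2.png',np.hstack([A,B])[:,:,::-1])
E
```

```text
[0.4816 0.2137 0.0443] [ 0.5 -0.7 -1.5] 0.021581268231735957
[[324. 339.]
 [337. 318.]
 [364. 276.]
 [387. 240.]] [[222. 285.]
 [247. 286.]
 [301. 289.]
 [358. 291.]]
plateL top ctr [ 0.47560126 -0.07744474  0.057     ]
```

View pics/e2.png

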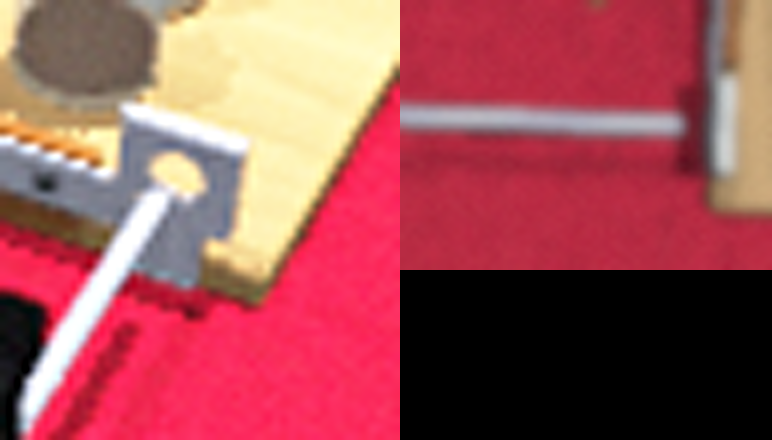

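```bash
python3 - <<'E'
from rod import *
def ony(u,y):
    o,d=ray(g,u); return (o+d*(y-o[1])/d[1]).round(4)
t=onz(f,(357.1,290.4),.04);print('tip',t)
print('hole',ony((386.8,241.5),-.0757),ony((386.8,241.5),-.0775),'tip',ony((385.5,243.4),t[1]+.001))
E
```

```text
[0.4815 0.2135 0.0442] [-0.4 -0.  -1.6] 0.021722116340793785
[[324. 339.]
 [337. 318.]
 [364. 277.]
 [387. 241.]] [[222. 285.]
 [247. 286.]
 [301. 289.]
 [358. 291.]]
tip [ 0.47606913 -0.06472786  0.04      ]
hole [ 0.4762 -0.0757  0.0366] [ 0.4767 -0.0775  0.035 ] tip [ 0.4755 -0.0637  0.0403]
```

>>> servo_tool(
  targets=[
    [0,0,-0.07,0],
    [0,-0.2,0,0],
    [0,-0.25,0,0],
    [0,-0.25,0,0],
    [0,-0.25,0,0],
    [0,0,0,0],
    [0,0,0,0],
    [0,0,0,0],
  ],
)

```text
t: 49.22
tool_pos: [0.4818, 0.1841, 0.042]
orientation: [[0.027, 1.0, 0.0], [1.0, -0.027, 0.0], [0.0, 0.0, -1.0]]
force: [0.4, 0.5, -0.4]
finger_gap: 0.0217
grasp_force: 40.0
```

```bash
python3 - <<'E'
from rod import *
a=g['img'][180:260,360:440];b=f['img'][270:315,330:475]
r=lambda i,s:cv2.resize(i,None,fx=s,fy=s,interpolation=cv2.INTER_CUBIC)
A=r(a,4.8);B=r(b,384/80*.6); B=np.vstack([B,np.zeros((384-B.shape[0],B.shape[1],3),np.uint8)])
cv2.imwrite('pics/e3.png',np.hstack([A,B])[:,:,::-1])
E
```

```text
[0.4818 0.1841 0.042 ] [ 0.4  0.5 -0.4] 0.021686969033858857
[[331. 328.]
 [343. 308.]
 [369. 268.]
 [391. 234.]] [[236. 286.]
 [260. 287.]
 [314. 289.]
 [371. 291.]]
```

View pics/e3.png

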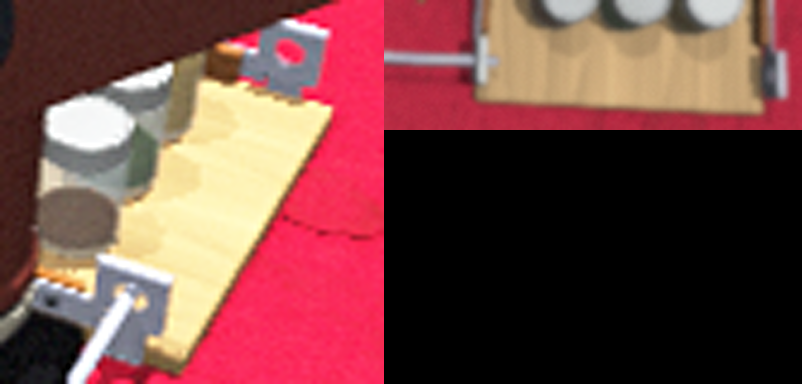

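The tip is centred through the left eye, at side crop (128,298). I'll slide on toward the right eye.

>>> servo_tool(
  targets=[
    [-0.01,-0.4,0,0],
    [-0.02,-0.7,-0.01,0],
    [-0.02,-0.8,-0.01,0],
    [-0.02,-0.8,-0.01,0],
    [-0.02,-0.8,-0.01,0],
    [-0.02,-0.8,-0.01,0],
    [-0.02,-0.8,-0.01,0],
    [-0.02,-0.8,-0.01,0],
    [-0.02,-0.6,-0.01,0],
    [0,0,0,0],
    [0,0,0,0],
    [0,0,0,0],
  ],
)

```text
t: 50.32
tool_pos: [0.4763, -0.0104, 0.0395]
orientation: [[0.027, 1.0, -0.0], [1.0, -0.027, 0.0], [0.0, -0.0, -1.0]]
force: [0.3, 0.8, -0.9]
finger_gap: 0.0214
grasp_force: 40.0
```

```bash
python3 - <<'E'
from rod import *
a=g['img'][165:235,370:450];b=f['img'][270:315,330:475]
r=lambda i,s:cv2.resize(i,None,fx=s,fy=s,interpolation=cv2.INTER_CUBIC)
A=r(a,5);B=r(b,2.7); B=np.vstack([B,np.zeros((350-B.shape[0],B.shape[1],3),np.uint8)])
cv2.imwrite('pics/e4.png',np.hstack([A,B])[:,:,::-1])
E
```

```text
[ 0.4763 -0.0104  0.0395] [ 0.3  0.8 -0.9] 0.02144395410736269
[[372. 265.]
 [381. 250.]
 [401. 220.]
 [418. 193.]] [[321. 289.]
 [344. 290.]
 [399. 293.]
 [455. 295.]]
```

View pics/e4.png

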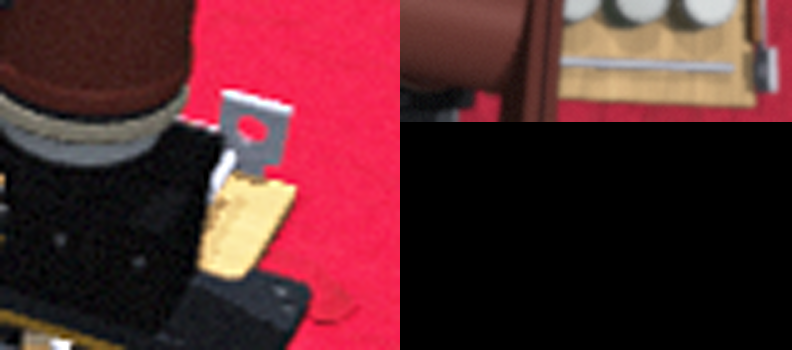

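```bash
python3 - <<'E'
from rod import *
def ony(u,y):
    o,d=ray(g,u); return (o+d*(y-o[1])/d[1]).round(4)
t=onz(f,(452.6,294.8),.04);print('tip top',t,'plate top',onz(f,(470.5,295.),.057),'tri')
for y in(-.288,t[1]): print('tip',ony((416.1,196.3),y))
print('hole',ony((420.0,190.2),-.312))
H=cv2.cvtColor(f['img'],cv2.COLOR_RGB2HSV)[270:315,458:482]
for i in range(10,40): print(i+270,''.join('#' if (s<60 and v>100) else '+' if s<110 else '.' for _,s,v in H[i]))
E
```

```text
[ 0.4764 -0.0099  0.0395] [ 0.6  0.5 -1. ] 0.02153117086655161
[[371. 265.]
 [381. 250.]
 [400. 220.]
 [418. 193.]] [[320. 289.]
 [344. 290.]
 [399. 293.]
 [455. 295.]]
tip top [ 0.46909117 -0.28534569  0.04      ] plate top [ 0.46797917 -0.32064047  0.057     ] tri
tip [ 0.471  -0.288   0.0318]
tip [ 0.4705 -0.2853  0.0336]
hole [ 0.4686 -0.312   0.0372]
280 .....+++................
281 .....+++................
282 .....+++................
283 .....+++................
284 +....++.................
285 +....++.................
286 ++..++++................
287 ++..++#++++.............
288 ++.++++####+............
289 ++++++++###+............
290 ++++++++###+............
291 ++++++++###+............
292 ++++++++###+............
293 +++++++####+............
294 +++++++####+............
295 ++++++######............
296 ++++++######............
297 ++++++######............
298 +++++++#####............
299 ++++++++####............
300 ++++++++####............
301 ++++++++####............
302 ++++++++####............
303 ++++++++###+............
304 +++.....................
305 +++.....................
306 +++.....................
307 +++.....................
308 +++.....................
309 ........................
```

>>> servo_tool(
  targets=[
    [-0.03,0,0.07,0],
    [-0.01,-0.3,0,0],
    [-0.01,-0.3,0,0],
    [-0.01,-0.3,0,0],
    [0,-0.3,0,0],
    [0,0,0,0],
    [0,0,0,0],
    [0,0,0,0],
  ],
)

```text
t: 51.18
tool_pos: [0.4747, -0.047, 0.0416]
orientation: [[0.027, 1.0, -0.0], [1.0, -0.027, 0.0], [0.0, -0.0, -1.0]]
force: [0.8, -0.8, -1.1]
finger_gap: 0.0218
grasp_force: 40.0
```

```bash
python3 - <<'E'
from rod import *
print(manip.get_obs()['wrist_torque'].round(3))
r=lambda i,s:cv2.resize(i,None,fx=s,fy=s,interpolation=cv2.INTER_CUBIC)
H=cv2.cvtColor(f['img'],cv2.COLOR_RGB2HSV)
for i in range(284,306): print(i,''.join('#' if (s<60 and v>100) else '+' if s<110 else '.' for _,s,v in H[i,435:482]))
E
```

```text
[ 0.4747 -0.047   0.0416] [ 0.8 -0.8 -1.1] 0.021796982681633575
[[378. 254.]
 [388. 240.]
 [406. 211.]
 [423. 185.]] [[337. 290.]
 [360. 291.]
 [415. 293.]
 [471. 296.]]
[ 0.032 -0.022  0.02 ]
284 ++++++++++++++++++++++++....+++................
285 ++++++++++++++++++++++++....++.................
286 +++++++++++++++++++++++++..++++................
287 +++++++++++++++++++++++++..++#++++.............
288 ++++++++++++++++++++++++++++++####+............
289 +++++++++++++++++++++++++++++++###+............
290 +++++++++++++++++++++++++++++++###+............
291 +++++++++++++++++++++++++++++++###+............
292 +++++++++++++++++++++++++++++++###+............
293 #############################+####+............
294 ###################################............
295 ###################################............
296 ###################################+...........
297 +++++++++++########################+...........
298 ++++++++++++++++++++++++#++++++####............
299 +++++++++++++++++++++++++++++++####............
300 +++++++++++++++++++++++++++++++####............
301 +++++++++++++++++++++++++++++++####............
302 +++++++++++++++++++++++++++++++###+............
303 +++++++++++++++++++++++++++++++###+............
304 ++++++++++++++++++++++++++.....................
305 ++++++++++++++++++++++++++.....................
```

>>> servo_tool(
  targets=[
    [0,-0.08,0,0],
    [0,-0.08,0,0],
    [0,0,0,0],
    [0,0,0,0],
    [0,0,0,0],
  ],
)

```text
t: 51.7
tool_pos: [0.4747, -0.0515, 0.0416]
orientation: [[0.026, 1.0, -0.0], [1.0, -0.026, -0.0], [-0.0, -0.0, -1.0]]
force: [0.4, -0.4, -1.8]
finger_gap: 0.0211
grasp_force: 40.0
```

>>> servo_tool(
  targets=[
    [0,-0.06,0,0],
    [0,0,0,0],
    [0,0,0,0],
    [0,0,0,0],
  ],
)

```text
t: 52.03
tool_pos: [0.4747, -0.0533, 0.0416]
orientation: [[0.026, 1.0, -0.0], [1.0, -0.026, -0.0], [-0.0, -0.0, -1.0]]
force: [1.0, -0.2, -1.6]
finger_gap: 0.0215
grasp_force: 40.0
```

>>> servo_tool(
  targets=[
    [0,-0.06,0,0],
    [0,0,0,0],
    [0,0,0,0],
    [0,0,0,0],
  ],
)

```text
t: 52.37
tool_pos: [0.4747, -0.0537, 0.0416]
orientation: [[0.027, 1.0, 0.0], [1.0, -0.027, 0.003], [0.003, -0.0, -1.0]]
force: [1.7, 6.1, -0.8]
finger_gap: 0.0215
grasp_force: 40.0
```

>>> servo_tool(
  targets=[
    [0,-0.06,0,0],
    [0,0,0,0],
    [0,0,0,0],
    [0,0,0,0],
  ],
)

```text
t: 52.7
tool_pos: [0.4747, -0.0538, 0.0416]
orientation: [[0.027, 1.0, -0.0], [1.0, -0.027, 0.005], [0.005, -0.0, -1.0]]
force: [1.8, 13.0, 1.2]
finger_gap: 0.0212
grasp_force: 40.0
```

>>> servo_tool(
  targets=[
    [0,0,-0.07,0],
    [0,0,0,0],
    [0,0,0,0],
  ],
)

```text
t: 52.95
tool_pos: [0.4748, -0.0539, 0.0397]
orientation: [[0.027, 1.0, 0.0], [1.0, -0.027, 0.005], [0.005, 0.0, -1.0]]
force: [1.6, 13.8, 2.6]
finger_gap: 0.0213
grasp_force: 40.0
```

>>> servo_tool(
  targets=[
    [0,0,0,0],
    [0,0,0,0],
    [0,0,0,0],
    [0,0,0,0],
    [0,0,0,0],
  ],
  claw=-0.1,
)

```text
t: 53.37
tool_pos: [0.4748, -0.0572, 0.0397]
orientation: [[0.026, 1.0, 0.0], [1.0, -0.026, -0.0], [-0.0, 0.0, -1.0]]
force: [-0.2, -0.1, 0.0]
finger_gap: 0.0442
grasp_force: 0.0
```

>>> servo_tool(
  targets=[
    [0,0,0.3,0],
    [0,0,0.7,0],
    [0,0,0.9,0],
    [0,0,0.9,0],
    [0,0,0.9,0],
    [0,0,0.5,0],
  ],
)

```text
t: 53.87
tool_pos: [0.4762, -0.0575, 0.1697]
orientation: [[0.026, 1.0, 0.005], [1.0, -0.026, -0.001], [-0.001, 0.005, -1.0]]
force: [0.6, -0.5, 0.6]
finger_gap: 0.048
grasp_force: 0.0
```

>>> servo_tool(
  targets=[
    [0,0.5,0,0],
    [-0.3,0.9,0,0],
    [-0.3,0.9,0,0],
    [-0.3,0.9,0,0],
    [-0.3,0.9,0,0],
    [-0.3,0.9,0,0],
    [-0.3,0.9,0,0],
    [-0.3,0.9,0,0],
    [-0.3,0.9,0,0],
    [-0.3,0.9,0,0],
    [-0.3,0.9,0,0],
    [-0.3,0.9,0,0],
  ],
)

```text
t: 54.87
tool_pos: [0.3752, 0.2563, 0.1664]
orientation: [[0.026, 1.0, 0.001], [1.0, -0.026, 0.0], [0.0, 0.001, -1.0]]
force: [0.3, 0.3, -0.9]
finger_gap: 0.0483
grasp_force: 0.0
```

>>> servo_tool(
  targets=[
    [-0.3,0.9,0,0],
    [-0.3,0.9,0,0],
    [-0.3,0.9,0,0],
    [-0.3,0.9,0,0],
    [-0.3,0.9,0,0],
    [-0.3,0.9,0,0],
    [0,0,0,0],
    [0,0,0,0],
    [0,0,0,0],
  ],
)

```text
t: 55.62
tool_pos: [0.3218, 0.4166, 0.1657]
orientation: [[0.026, 1.0, 0.0], [1.0, -0.026, -0.001], [-0.001, 0.0, -1.0]]
force: [0.7, 0.4, 0.3]
finger_gap: 0.0475
grasp_force: 0.0
```

```bash
python3 - <<'E'
from rod import *
a=g['img'][150:290,290:450];b=f['img'][190:320,320:490]
r=lambda i,s:cv2.resize(i,(400,int(i.shape[0]*400/i.shape[1])),interpolation=cv2.INTER_CUBIC)
A=r(a);B=r(b); h=min(A.shape[0],B.shape[0])
cv2.imwrite('pics/z.png',np.hstack([A[:h],B[:h]])[:,:,::-1])
E
```

```text
[0.3218 0.4166 0.1657] [0.7 0.4 0.3] 0.047506908634463926
[[373. 447.]
 [390. 409.]
 [420. 339.]
 [445. 283.]] [[100. 361.]
 [129. 362.]
 [193. 365.]
 [261. 368.]]Traceback (most recent call last):
  File "<stdin>", line 4, in <module>
TypeError: <lambda>() missing 1 required positional argument: 's'
```

```bash
python3 - <<'E'
from rod import *
a=g['img'][150:290,290:450];b=f['img'][190:320,320:490]
A=cv2.resize(a,(390,341),interpolation=cv2.INTER_CUBIC);B=cv2.resize(b,(390,341),interpolation=cv2.INTER_CUBIC)
cv2.imwrite('pics/z.png',np.hstack([A,B])[:,:,::-1])
H=cv2.cvtColor(f['img'],cv2.COLOR_RGB2HSV).astype(int)
S,V=H[...,1],H[...,2]; m=np.zeros(S.shape,np.uint8); m[190:285,366:462]=((S<50)&(V>110))[190:285,366:462]
n,l,st,c=cv2.connectedComponentsWithStats(m)
for i in range(1,n):
    if st[i,4]>150: print(onz(f,c[i],.099 if c[i][1]<240 else .083).round(4))
E
```

```text
[0.3221 0.4161 0.1657] [-0.4 -0.3 -0.5] 0.04734780962231409
[[373. 446.]
 [389. 409.]
 [420. 339.]
 [445. 283.]] [[100. 361.]
 [129. 362.]
 [194. 365.]
 [261. 367.]]
[ 0.6149 -0.1488  0.099 ]
[ 0.6133 -0.2005  0.099 ]
[ 0.613  -0.2524  0.099 ]
[ 0.5251 -0.1437  0.083 ]
[ 0.5241 -0.1995  0.083 ]
[ 0.5227 -0.2559  0.083 ]
```

View pics/z.png

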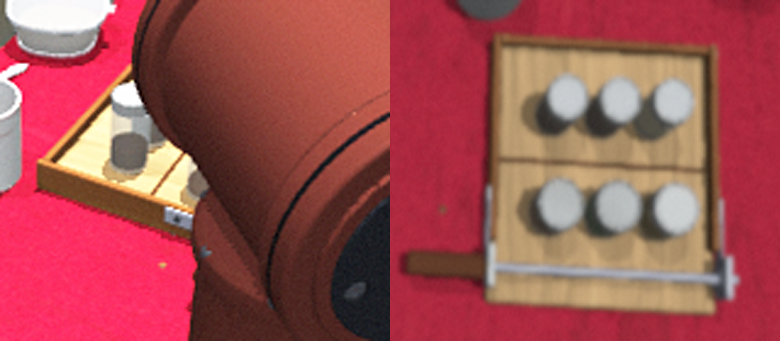

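The rod runs through both eyes: handle against the left plate at crop (487,264), tip past the right plate at (738,280). All six jars stand in straight rows, and none moved when the rod went in.

```bash
python3 -c "
from plant import manip
print(manip.sign_off())"
```

```text
the job is handed in; nothing more can be done
None
```

All six jars stand upright in their rows on the rack (three short in front, three tall behind), the guard rod is through both eyes with its handle against the left one, and the job is handed in.

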